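# Set up the ultrasonic cleaner with two covered beakers

## Task

Get the ultrasonic cleaner ready for two beakers: first lay the two-hole cover properly on its tank, then hang each beaker upright by its rubber ring in the hole that fits it, and when both are hanging close each with its own lid. Lower the glass, do not drop it or tip it over, and leave the flux jar, the solder spool and the circuit board that stand among these things where they are.

Things in the scene. Friction and masses are not known exactly. Their poses are not given: they have to be found in the camera images.
- cleaner: steel box of an ultrasonic cleaner, fixed to the bench, 170 mm (x) by 215 mm (y) by 155 mm tall, with an open rectangular tank in its top: opening 135 mm (x) by 180 mm (y), 75 mm deep, empty. Origin: centre of its underside on the bench; -x points out of its control panel, z up; the rim is 155 mm above the origin
- cover: steel plate 150 (x) by 200 (y) by 3 mm, 420 g, with through holes 63 mm wide at y = -46 and 47 mm at y = +38 (x = 0). A rounded lip under it, 126 by 170 mm, drops into the tank with 4 to 5 mm play; the plate (8 to 11 mm above the origin) rests on the rim, either way round. Handle: black bar at its centre, 50 mm along x, 8 mm wide, 23 to 33 mm up. Origin: centre, at the lip's underside; z up
- large_beaker: open clear glass beaker, upright: 54 mm outside, wall 2.5 mm, 78 mm tall, 110 g. A fixed black rubber ring, 76 mm outside, has its underside 50 mm and its top 56 mm above the foot; the 22 mm of bare glass above it is for gripping from outside. It hangs by the ring in the cover's 63 mm hole, foot 50 mm below the plate's top. Origin: centre of its foot; z up its axis
- small_beaker: open clear glass beaker, upright: 38 mm outside, wall 2.5 mm, 64 mm tall, 60 g. A fixed black rubber ring, 60 mm outside, has its underside 38 mm and its top 44 mm above the foot; the 20 mm of bare glass above it is for gripping from outside. It hangs by the ring in the cover's 47 mm hole, foot 38 mm below the plate's top. Origin: centre of its foot; z up its axis
- large_lid: round steel lid, 62 mm, lying with its black knob up, 70 g. From the origin up: tapered plug 10 mm deep (30 mm across below, 44 mm above), disc 3 mm thick, knob 14 mm across from 13 to 33 mm. On its beaker (49 mm inside) the plug goes in and the disc rests on the rim. Origin: centre of the plug's underside; z up
- small_lid: round steel lid, 46 mm, lying with its black knob up, 40 g. From the origin up: tapered plug 10 mm deep (20 mm across below, 29 mm above), disc 3 mm thick, knob 14 mm across from 13 to 33 mm. On its beaker (33 mm inside) the plug goes in and the disc rests on the rim. Origin: centre of the plug's underside; z up
- flux_jar: closed white jar with a metal lid, 36 mm across, 32 mm tall, loose; leave it alone. Origin: centre of its underside
- solder_spool: spool of solder standing on its flange, 40 mm across, 30 mm tall, loose; leave it alone. Origin: centre of its underside
- board: bare green phone circuit board lying flat, 30 mm (x) by 58 mm (y), 5 mm thick with its chips, loose; leave it alone. Origin: centre of its underside

How it is judged:
On the way, in this order (a step that is already met when the one before it is completed fails the run):
1. the cover lies seated on the tank (horizontal distance between cover and cleaner below 0.009 m and z of cover in the frame of cleaner between 0.143 and 0.151 m and angle between cover's own z axis and vertical below 0.05 rad and angle between the x axis of cover and the x axis of cleaner, either way round below 0.1 rad and linear speed of cover below 0.02 m/s), for 0.2 s.
2. both beakers hang by their rings in the holes that fit them, neither lid on its beaker yet (horizontal distance between cover and cleaner below 0.009 m and z of cover in the frame of cleaner between 0.143 and 0.151 m and angle between cover's own z axis and vertical below 0.05 rad and angle between the x axis of cover and the x axis of cleaner, either way round below 0.1 rad and x of large_beaker in the frame of cover between -0.007 and 0.007 m and y of large_beaker in the frame of cover between -0.053 and -0.039 m and z of large_beaker in the frame of cover between -0.043 and -0.035 m and angle between each of large_beaker, small_beaker's own z axis and vertical below 0.1 rad and x of small_beaker in the frame of cover between -0.007 and 0.007 m and y of small_beaker in the frame of cover between 0.031 and 0.045 m and z of small_beaker in the frame of cover between -0.031 and -0.023 m and linear speed of each of large_beaker, small_beaker below 0.02 m/s and horizontal distance between large_lid and large_beaker above 0.05 m and horizontal distance between small_lid and small_beaker above 0.05 m), for 0.2 s.
3. each beaker has its own lid on (x of large_beaker in the frame of cover between -0.007 and 0.007 m and y of large_beaker in the frame of cover between -0.053 and -0.039 m and z of large_beaker in the frame of cover between -0.043 and -0.035 m and angle between each of large_beaker, small_beaker's own z axis and vertical below 0.1 rad and x of small_beaker in the frame of cover between -0.007 and 0.007 m and y of small_beaker in the frame of cover between 0.031 and 0.045 m and z of small_beaker in the frame of cover between -0.031 and -0.023 m and horizontal distance between large_lid and large_beaker below 0.006 m and z of large_lid in the frame of large_beaker between 0.064 and 0.072 m and angle between each of large_lid, small_lid's own z axis and vertical below 0.12 rad and horizontal distance between small_lid and small_beaker below 0.006 m and z of small_lid in the frame of small_beaker between 0.05 and 0.058 m and linear speed of each of large_lid, small_lid below 0.02 m/s), for 0.2 s.
At the end, for the whole second after the job is handed in: Cover seated on the tank (centre within 9 mm, square within 0.1 rad); each beaker hangs upright in its own hole, within 7 mm of the centre, ring on the plate (4 mm); each has its own lid on, within 6 mm of centre, flat and down (4 mm); all released and at rest (all of step 1 and all of step 3 and linear speed of each of large_beaker, small_beaker below 0.02 m/s); the robot touches nothing.
It fails at once if a beaker is tipped over (angle between any of large_beaker, small_beaker's own z axis and vertical above 0.6 rad).
It fails at once if a beaker is dropped (falls free, out of the fingers, faster than 0.5 m/s: more than about 13 mm) ((linear speed of large_beaker above 0.5 m/s and contact force between the fingers and large_beaker below 0.05 N) or (linear speed of small_beaker above 0.5 m/s and contact force between the fingers and small_beaker below 0.05 N)).
It fails at once if the flux jar, the solder spool or the circuit board is shifted more than 30 mm (distance of any of flux_jar, solder_spool, board from where it was at the start of the episode above 0.03 m).
It also fails if it takes over 141 s, if anything falls off the work surface, if the arm or the gripper's body presses on something with over 40 N, if the wrist force passes 120 N, or if a joint passes its speed limit or range.

## Robot

A 7-joint arm with a two-finger parallel gripper is mounted at the origin on the work surface. World frame = base frame: x ahead of the robot, y to its left, z up, the work surface at z = 0. Lengths are in m, angles in rad, forces in N, time in s.
With the tool pointing down it reaches from about 0.35 to 0.9 m from the base axis. Payload 8.1 kg.
Tool frame: the origin (TCP) lies at the very end of the fingers, on their centre line; the grasp point (between the pads) lies 19 mm behind it; z points along the fingers, y is the line along which they close (so a half turn about z gives the same grasp; the last joint's range is limited). The gripper opens to 92 mm and grips with 3 to 60 N. Pads are 19 mm wide; open, the fingers measure 130 mm over their backs; the gripper's body (75 mm by 190 mm) begins 47 mm behind the grasp point.
Start: joints at [1.152, 0.434, 0.025, 1.573, -0.012, 1.134, -0.075], TCP at [0.194, -0.594, 0.227] pointing down, gripper open.
Joint ranges: [-2.62, 2.62], [-0.44, 2.09], [-1.27, 1.32], [0.08, 2.57], [-1.32, 4.46], [0.12, 2], [-2.74, 2.74]. Speed limits (rad/s): [2.22, 2.22, 3.01, 3.01, 3.14, 3.14, 3.14].

## Interface

Orientations are given as a rotation vector (axis times angle).
In Python, from cell import arm gives the robot as it stands.
- The arm moves only by the shell command python3 -m pendant 'ROWS' [FORCE]. ROWS is a JSON object of lists of equal length, an entry for each row: "slide": the shift along the tool's x, y, z in units of 0.3 m (1.0 is 0.3 m), a list of three; "dr": the turn, a rotation vector about the tool's x, y, z in units of 0.12 rad (1.0 is 0.12 rad), a list of three; "claw": the opening, from 0 (shut) to 1 (fully open). In form: {"slide": [[tx, ty, tz], ...], "dr": [[ax, ay, az], ...], "claw": [claw, ...]}. A call has 1 to 10 rows; each row shifts and turns the commanded pose from where the row before left it, along the tool's axes as they then stand; what a row does not reach is not made up. A row lasts 1/10 s, in which the tool goes at most 50 mm and 8.59 degrees, less where a joint would pass 70% of its speed; a pose out of reach is approached as far as the arm can. A call with a number of a shift or a turn outside -1 to 1 is refused whole. A call with a gripper value outside its range is refused whole. The fingers move at their own pace and stop on an object; FORCE is the grip in N (left out, the last holds). Time passes only in rows, so rows that do not move let the fingers close. It gives the time, the measured TCP pose, the force, the opening and the grip force at its end, in the units of the state.
- arm.observe(): the state, without advancing time (a new reading comes with each control period).
- arm.get_image(name): name is "scene" or "top"; returns the picture (384x512x3 uint8, red, green, blue); there is no depth.
- arm.calibration(name): a dict with "K" (3x3 intrinsics, pixels), "xyz" and "orientation" of the camera in the world. Camera axes: x right, y up, looking along -z (the intrinsics and any distortion apply to the point x, -y, -z); pixel columns grow to the right and rows downward; lengths in m; the calibration is good to about 2 mm. A picture is of the moment at which its call begins. calibration takes no time and is no camera call.
- arm.sign_off(): hands the job in; it is judged then, once.
The state is a dict: "clock": time; "joints": joint angles; "dq": joint speeds; "joint_efforts": joint torques, N m; "position": TCP position; "ee_rot": TCP orientation; "force": force on the tool from outside, world axes, zero at the start; "ft_torque": the same for the moment, N m; "width": opening from 0.0 (shut) to 1.0 (fully open); "gripper_force": force on a finger pad.
Only numpy, scipy, OpenCV 4.12 (cv2) and the standard library are available. Lean on these libraries where they do the work, as an engineer would, in place of code of your own. Each camera call takes 0.05 s, during which the arm holds its last target. There are 200 camera calls.

## Working session

There is one attempt and no reset: what is moved stays moved. The work goes in short steps, Python scripts to look and compute and a shell command to move; the robot and the scene stay as the last step left them, time stands still between calls to the robot, and variables do not carry over. Pictures are saved under pics/ and viewed, at most 14 in all, crops included, and the job is handed in when it is done.

```bash
ls; mkdir -p pics; python3 - <<'E'
from cell import arm
import cv2
for n in("scene","top"):
    cv2.imwrite(f"pics/{n}0.png",arm.get_image(n)[:,:,::-1]); print(n,arm.calibration(n))
print(arm.observe())
E
```

```text
pics
scene {'K': array([[443.02057042,   0.        , 255.08771074],
       [  0.        , 443.02057042, 189.85247   ],
       [  0.        ,   0.        ,   1.        ]]), 'xyz': array([1.10530545e+00, 1.20898416e-05, 7.95078737e-01]), 'orientation': array([0.50072438, 0.49890513, 1.49264959])}
top {'K': array([[366.92819978,   0.        , 254.63205692],
       [  0.        , 366.92819978, 187.043823  ],
       [  0.        ,   0.        ,   1.        ]]), 'xyz': array([0.4690877 , 0.01320707, 1.0050069 ]), 'orientation': array([ 0.04368278, -0.0660155 , -1.55627577])}
{'clock': 0.1, 'joints': array([ 1.15241249,  0.43512958,  0.0249739 ,  1.57398032, -0.01160114,
        1.13401861, -0.07510941]), 'dq': array([ 0.00122172, -0.00142306,  0.00128435, -0.00370083, -0.00030372,
       -0.00054427,  0.00036664]), 'joint_efforts': array([ 2.00437629e-03, -6.69134688e+01,  9.87677090e-01, -3.15147185e+01,
       -6.05382049e-02,  3.74291965e-02,  2.36664960e-05]), 'position': array([ 0.19391106, -0.59368235,  0.22604817]), 'ee_rot': array([-3.10120226e+00, -4.93638671e-01,  5.36409486e-04]), 'force': array([-0.08428039, -0.34599775, -0.25224063]), 'ft_torque': array([0.01048876, 0.00159636, 0.0430224 ]), 'gripper_force': 0.0, 'width': 0.9990608497845952}
```

```bash
python3 - <<'E'
import cv2
a=cv2.imread("pics/top0.png"); cv2.imwrite("pics/top0b.png",cv2.resize(a,(800,600),interpolation=cv2.INTER_CUBIC))
E
```

```text
(no output)
```

View pics/top0b.png

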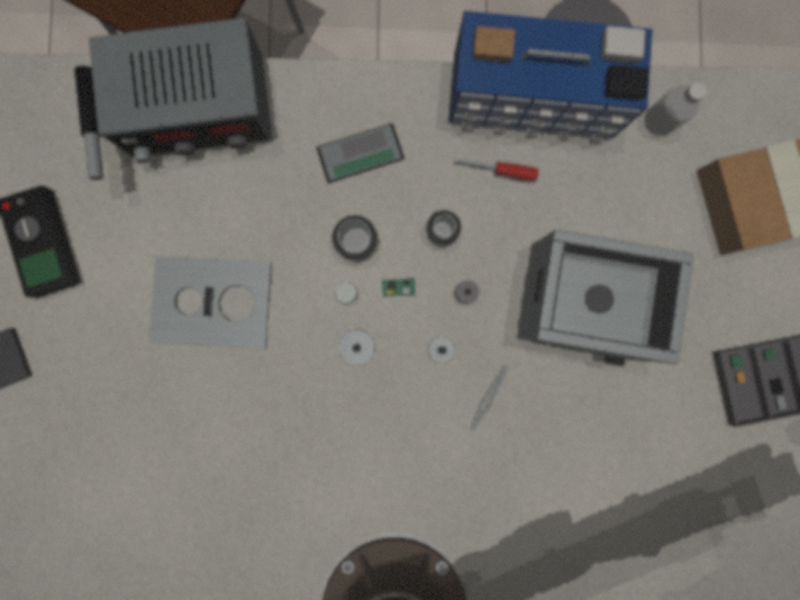

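View pics/scene0.png

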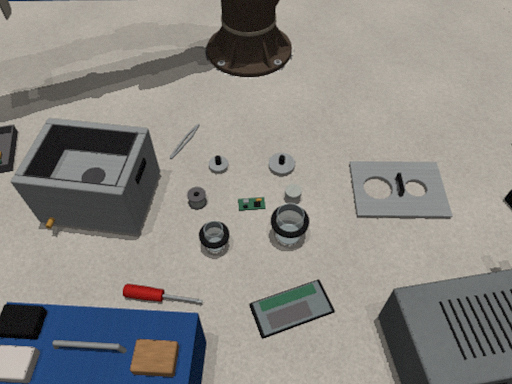

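```bash
cat > h.py <<'E'
import numpy as np,cv2
from scipy.spatial.transform import Rotation as R
from cell import arm
def crop(img,u0,v0,w,h,s,out):
    c=cv2.resize(img[v0:v0+h,u0:u0+w],(w*s,h*s),interpolation=cv2.INTER_CUBIC)
    for u in range(-(-u0//10)*10,u0+w,10):
        x=int((u-u0+.5)*s); cv2.line(c,(x,0),(x,h*s if u%50==0 else 6),(0,0,255),1); cv2.putText(c,str(u),(x+1,16),0,.36,(0,0,255))
    for v in range(-(-v0//10)*10,v0+h,10):
        y=int((v-v0+.5)*s); cv2.line(c,(0,y),(w*s if v%50==0 else 6,y),(0,0,255),1); cv2.putText(c,str(v),(7,y+4),0,.36,(0,0,255))
    cv2.imwrite(out,c)
C={n:arm.calibration(n) for n in("scene","top")}
def ray(n,u,v):
    c=C[n];K=c["K"]; d=np.array([(u-K[0,2])/K[0,0],-(v-K[1,2])/K[1,1],-1.])
    return c["xyz"],R.from_rotvec(c["orientation"]).apply(d)
def world(n,u,v,z):
    o,d=ray(n,u,v); return o+d*(z-o[2])/d[2]
def proj(n,P):
    c=C[n];q=R.from_rotvec(c["orientation"]).inv().apply(np.atleast_2d(P)-c["xyz"]);K=c["K"]
    return np.c_[K[0,0]*q[:,0]/-q[:,2]+K[0,2],K[1,1]*q[:,1]/q[:,2]+K[1,2]]
E
python3 - <<'E'
from h import *
t=cv2.imread("pics/top0.png");s=cv2.imread("pics/scene0.png")
crop(t,90,155,100,75,8,"pics/c1.png")
crop(t,330,140,120,98,6,"pics/c2.png")
crop(t,200,125,115,110,6,"pics/c3.png")
crop(s,185,145,130,115,6,"pics/c4.png")
E
```

```text
(no output)
```

View pics/c1.png

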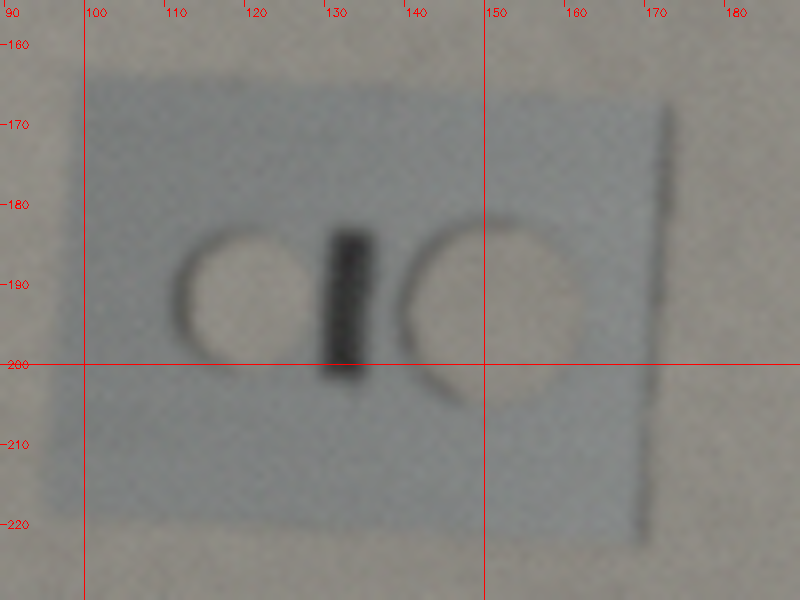

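View pics/c2.png

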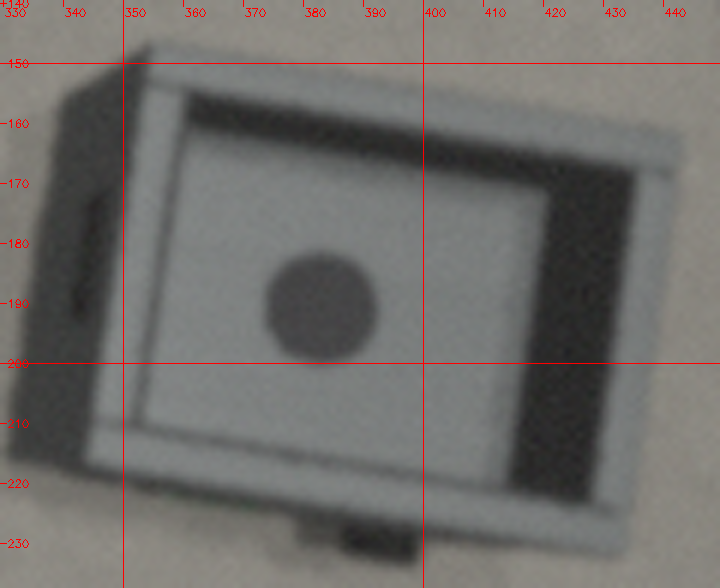

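View pics/c3.png

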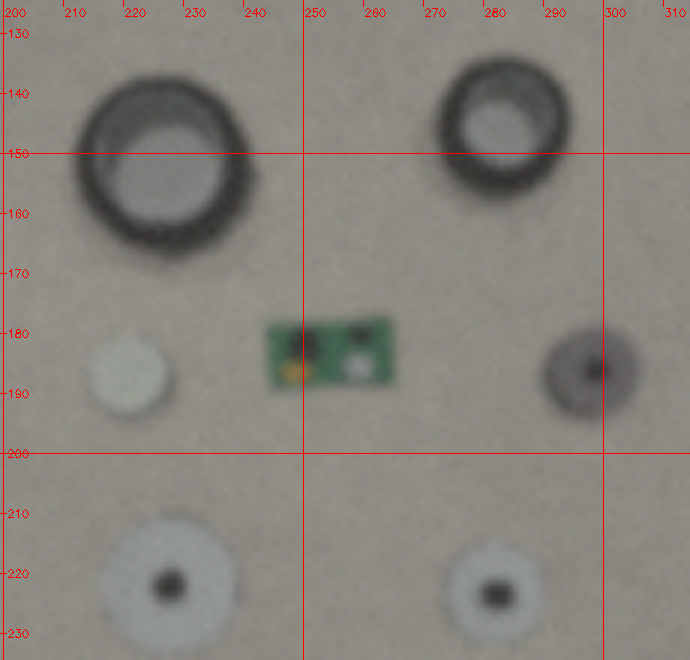

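View pics/c4.png

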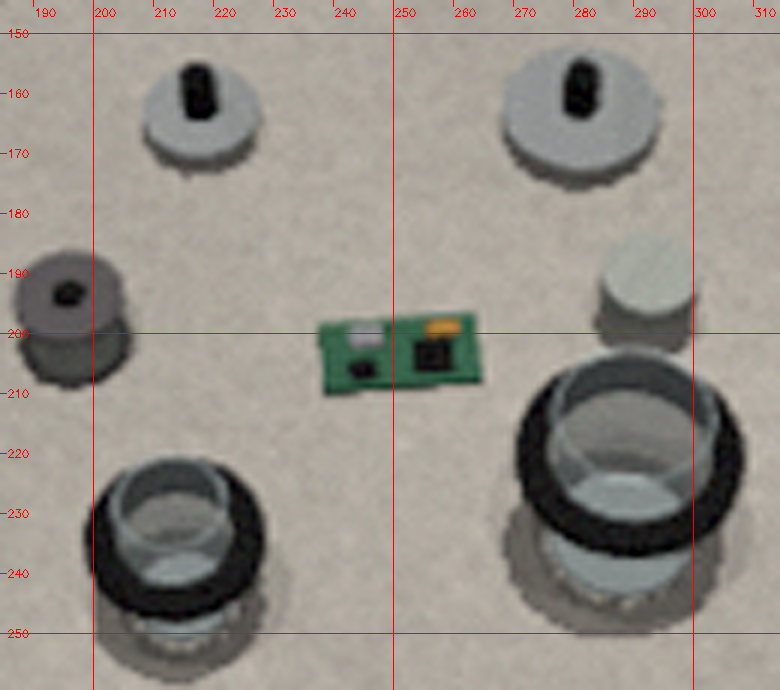

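```bash
python3 - <<'E'
from h import *
def p(l,n,pts,z):
    W=np.array([world(n,u,v,z) for u,v in pts]); print(l,n,W[:,:2].mean(0).round(4)); return W[:,:2]
def rect(W):
    for i in range(4): d=W[(i+1)%4]-W[i]; print("  side",np.hypot(*d).round(4),np.degrees(np.arctan2(d[1],d[0])).round(1))
rect(p("cover plate","top",[(99,163.5),(172.3,166.5),(169.2,222),(95.5,219)],.011))
W=p("handle","top",[(133.5,183.7),(131.5,201.5)],.033);print(W)
p("lhole","top",[(150.5,193.5)],.011);p("shole","top",[(120,192)],.011)
rect(p("cleaner out","top",[(354,147),(443,161.5),(434,232),(343.5,217)],.155))
rect(p("cleaner in","top",[(360,154.5),(435.5,167.5),(428,223.5),(352,210.5)],.155))
rect(p("cover","scene",[(350,162),(442,163),(449,217),(355,217)],.011))
p("cleaner out","scene",[(48,122),(154,130),(132,188),(16,181)],.155)
for l,n,c,z in [("LB","top",(226.7,152),.053),("LB","scene",(289.3,220.3),.054),("SB","top",(283.7,146),.041),("SB","scene",(213.8,234.5),.042),
 ("LL","top",(227.7,221.7),.013),("LL","scene",(281.2,162.5),.013),("SL","top",(281.7,223.5),.013),("SL","scene",(218.2,162.8),.013),
 ("LLk","top",(227.7,222.2),.033),("SLk","top",(282.3,223.5),.033),("LLk","scene",(281.5,156.2),.033),("SLk","scene",(217.3,157),.033),
 ("jar","top",(221,187),.032),("spool","top",(297.5,186.5),.03),("board","top",(255,183.7),.005)]: p(l,n,[c],z)
E
```

```text
cover plate top [0.5191 0.3249]
  side 0.1984 -91.5
  side 0.1503 178.5
  side 0.1973 88.4
  side 0.15 -1.1
handle top [0.518 0.322]
[[0.54158635 0.32027523]
 [0.49447377 0.32381616]]
lhole top [0.5173 0.2806]
shole top [0.5202 0.3627]
cleaner out top [ 0.5285 -0.3232]
  side 0.2122 -98.4
  side 0.167 171.5
  side 0.2129 81.4
  side 0.1662 -8.8
cleaner in top [ 0.5292 -0.3237]
  side 0.18 -99.0
  side 0.1328 171.2
  side 0.1792 81.1
  side 0.1329 -8.5
cover scene [0.5249 0.3242]
  side 0.2114 87.9
  side 0.15 -9.7
  side 0.1976 -91.3
  side 0.1518 175.6
cleaner out scene [ 0.5348 -0.3143]
LB top [0.6267 0.0744]
LB scene [0.6303 0.0731]
SB top [ 0.6472 -0.0759]
SB scene [ 0.6525 -0.0767]
LL top [0.4442 0.0707]
LL scene [0.4457 0.0687]
SL top [ 0.4413 -0.0747]
SL scene [ 0.4433 -0.0766]
LLk top [0.4434 0.0695]
SLk top [ 0.4419 -0.0745]
LLk scene [0.4439 0.0686]
SLk scene [ 0.4429 -0.0773]
jar top [0.5362 0.0891]
spool top [ 0.5406 -0.1146]
board top [ 0.5485 -0.0015]
```

```bash
cat > go.py <<'E'
# usage: go.py x y z yaw_deg(tool y axis in world, mod 180) : remaining move in tool axes AFTER the turn
import sys; from h import *
s=arm.observe(); r=R.from_rotvec(s["ee_rot"]); M=r.as_matrix(); x,y,z,a=map(float,sys.argv[1:5])
cur=np.degrees(np.arctan2(M[1,1],M[0,1])); d=(a-cur+90)%180-90
# tool z down: turn about tool z by +t lowers world yaw
t=-d; M2=(r*R.from_euler('z',t,degrees=True)).as_matrix()
print("clk",s["clock"].round(1),"pos",s["position"].round(4),"yaw",cur.round(1),"zaxis",M[:,2].round(3),"j7",s["joints"][6].round(2),"w",s["width"].round(3),"F",s["force"].round(1))
print("turn units about z",(np.radians(t)/.12).round(3),"slide units",(M2.T@(np.array([x,y,z])-s["position"])/.3).round(4))
E
python3 go.py .48 -.35 .30 88; python3 go.py .518 .322 .12 88
```

```text
Traceback (most recent call last):
  File "go.py", line 7, in <module>
    print("clk",s["clock"].round(1),"pos",s["position"].round(4),"yaw",cur.round(1),"zaxis",M[:,2].round(3),"j7",s["joints"][6].round(2),"w",s["width"].round(3),"F",s["force"].round(1))
                ^^^^^^^^^^^^^^^^
AttributeError: 'float' object has no attribute 'round'
Traceback (most recent call last):
  File "go.py", line 7, in <module>
    print("clk",s["clock"].round(1),"pos",s["position"].round(4),"yaw",cur.round(1),"zaxis",M[:,2].round(3),"j7",s["joints"][6].round(2),"w",s["width"].round(3),"F",s["force"].round(1))
                ^^^^^^^^^^^^^^^^
AttributeError: 'float' object has no attribute 'round'
```

```bash
sed -i 's/s\["clock"\].round(1)/round(s["clock"],1)/;s/s\["width"\].round(3)/round(s["width"],3)/' go.py
python3 go.py .48 -.35 .30 88; python3 go.py .518 .322 .12 88
```

```text
clk 0.1 pos [ 0.1939 -0.5937  0.226 ] yaw -71.9 zaxis [-0.001  0.001 -1.   ] j7 -0.08 w 0.999 F [-0.1 -0.3 -0.3]
turn units about z 2.922 slide units [ 0.9246 -0.8454 -0.246 ]
clk 0.1 pos [ 0.1939 -0.5937  0.226 ] yaw -71.9 zaxis [-0.001  0.001 -1.   ] j7 -0.08 w 0.999 F [-0.1 -0.3 -0.3]
turn units about z 2.922 slide units [ 0.9733 -3.0877  0.3568]
```

```bash
python3 -m pendant '{"slide":[[0,0,-0.08],[0,0,-0.08],[0,0,-0.09],[0.13,-0.12,0],[0.13,-0.12,0],[0.13,-0.12,0],[0.13,-0.12,0],[0.13,-0.12,0],[0.13,-0.12,0],[0.13,-0.12,0]],"dr":[[0,0,0.974],[0,0,0.974],[0,0,0.974],[0,0,0],[0,0,0],[0,0,0],[0,0,0],[0,0,0],[0,0,0],[0,0,0]],"claw":[1,1,1,1,1,1,0.6,0.6,0.6,0.6]}' 20; python3 go.py .518 .322 .12 88
```

```text
clock: 1.1
position: [0.4605, -0.3642, 0.3015]
ee_rot: [-3.141, 0.055, 0.001]
force: [0.8, -1.3, -0.2]
width: 0.706
gripper_force: 0.0
clk 1.1 pos [ 0.4605 -0.3642  0.3015] yaw -92.0 zaxis [-0.  0. -1.] j7 -1.04 w 0.706 F [ 0.8 -1.3 -0.2]
turn units about z -0.002 slide units [ 0.1121 -2.2925  0.6054]
```

```bash
python3 -m pendant '{"slide":[[0,-0.1,0],[0,-0.14,0],[0,-0.14,0],[0,-0.14,0],[0.01,-0.14,0],[0.02,-0.14,0],[0.02,-0.14,0],[0.02,-0.14,0],[0.02,-0.14,0],[0.02,-0.14,0]],"dr":[[0,0,0],[0,0,0],[0,0,0],[0,0,0],[0,0,0],[0,0,0],[0,0,0],[0,0,0],[0,0,0],[0,0,0]],"claw":[0.5,0.5,0.5,0.5,0.5,0.5,0.5,0.5,0.5,0.5]}' 20; python3 go.py .518 .322 .12 88
```

```text
clock: 2.1
position: [0.5064, 0.0423, 0.3016]
ee_rot: [3.141, -0.055, -0.0]
force: [1.1, -0.6, 0.2]
width: 0.5
gripper_force: 0.0
clk 2.1 pos [0.5064 0.0423 0.3016] yaw -92.0 zaxis [-0. -0. -1.] j7 -1.86 w 0.5 F [ 1.1 -0.6  0.2]
turn units about z -0.002 slide units [ 0.0062 -0.9331  0.605 ]
```

```bash
python3 -m pendant '{"slide":[[0,-0.14,0.06],[0,-0.14,0.06],[0,-0.14,0.06],[0,-0.14,0.06],[0,-0.14,0.06],[0,-0.1,0.06],[0,-0.06,0.06],[0,-0.04,0.06],[0,0,0.06],[0,0,0.06]],"dr":[[0,0,0],[0,0,0],[0,0,0],[0,0,0],[0,0,0],[0,0,0],[0,0,0],[0,0,0],[0,0,0],[0,0,0]],"claw":[0.5,0.5,0.5,0.5,0.5,0.5,0.5,0.5,0.5,0.5]}' 20; python3 go.py .518 .322 .014 88
```

```text
clock: 3.1
position: [0.516, 0.3102, 0.1203]
ee_rot: [3.14, -0.055, -0.001]
force: [-0.8, 0.3, -0.5]
width: 0.501
gripper_force: 0.0
clk 3.1 pos [0.516  0.3102 0.1203] yaw -92.0 zaxis [-0.    -0.001 -1.   ] j7 -2.43 w 0.501 F [-0.8  0.3 -0.5]
turn units about z -0.0 slide units [ 0.0055 -0.0397  0.3545]
```

```bash
python3 -m pendant '{"slide":[[0.007,-0.022,0.04],[0.007,-0.022,0.06],[0,0,0.06],[0,0,0.05],[0,0,0.04],[0,0,0.04],[0,0,0.03],[0,0,0.02],[0,0,0],[0,0,0]],"dr":[[0,0,0],[0,0,0],[0,0,0],[0,0,0],[0,0,0],[0,0,0],[0,0,0],[0,0,0],[0,0,0],[0,0,0]],"claw":[0.5,0.5,0.5,0.5,0.5,0.5,0.5,0.5,0.5,0.5]}' 20; python3 go.py .520 .3235 .014 88
```

```text
clock: 4.1
position: [0.5209, 0.3238, 0.02]
ee_rot: [-3.141, 0.055, -0.001]
force: [0.0, 0.6, -0.6]
width: 0.501
gripper_force: 0.0
clk 4.1 pos [0.5209 0.3238 0.02  ] yaw -92.0 zaxis [ 0.  0. -1.] j7 -2.5 w 0.501 F [ 0.   0.6 -0.6]
turn units about z -0.001 slide units [-0.0031  0.0012  0.02  ]
```

Down to 0.015, then close.

```bash
python3 -m pendant '{"slide":[[0,0,0.017],[0,0,0],[0,0,0],[0,0,0],[0,0,0],[0,0,0],[0,0,0],[0,0,0],[0,0,0],[0,0,0]],"dr":[[0,0,0],[0,0,0],[0,0,0],[0,0,0],[0,0,0],[0,0,0],[0,0,0],[0,0,0],[0,0,0],[0,0,0]],"claw":[0.4,0.35,0.3,0.25,0.2,0.15,0.1,0.05,0.0,0]}' 30; python3 -m pendant '{"slide":[[0,0,0],[0,0,0],[0,0,-0.02],[0,0,-0.06],[0,0,-0.1],[0,0,-0.12],[0,0,-0.12],[0,0,-0.12],[0,0,-0.12],[0,0,-0.1]],"dr":[[0,0,0],[0,0,0],[0,0,0],[0,0,0],[0,0,0],[0,0,0],[0,0,0],[0,0,0],[0,0,0],[0,0,0]],"claw":[0,0,0,0,0,0,0,0,0,0]}' 30;python3 go.py .5294 -.32 .25 81.4
```

```text
clock: 5.1
position: [0.5207, 0.3241, 0.0147]
ee_rot: [-3.141, 0.054, -0.0]
force: [0.5, 1.2, -0.1]
width: 0.083
gripper_force: 30.0
clock: 6.1
position: [0.5204, 0.3228, 0.2446]
ee_rot: [3.14, -0.056, 0.0]
force: [0.4, 0.7, -3.5]
width: 0.082
gripper_force: 30.0
clk 6.1 pos [0.5204 0.3228 0.2446] yaw -92.0 zaxis [-0.    -0.001 -1.   ] j7 -2.4 w 0.082 F [ 0.4  0.7 -3.5]
turn units about z 0.956 slide units [ 0.35    2.114  -0.0165]
```

```bash
python3 -m pendant '{"slide":[[0,0,0],[0,0,0],[0.01,0.06,0],[0.02,0.12,0],[0.02,0.12,0],[0.02,0.12,0],[0.02,0.12,0],[0.02,0.12,0],[0.02,0.12,0],[0.02,0.12,0]],"dr":[[0,0,0.495],[0,0,0.495],[0,0,0],[0,0,0],[0,0,0],[0,0,0],[0,0,0],[0,0,0],[0,0,0],[0,0,0]],"claw":[0,0,0,0,0,0,0,0,0,0]}' 30;python3 -m pendant '{"slide":[[0.02,0.12,0],[0.02,0.12,0],[0.02,0.12,0],[0.02,0.12,0],[0.02,0.12,0],[0.02,0.12,0],[0.02,0.12,0],[0.02,0.12,0],[0.02,0.12,0],[0.01,0.08,0]],"dr":[[0,0,0],[0,0,0],[0,0,0],[0,0,0],[0,0,0],[0,0,0],[0,0,0],[0,0,0],[0,0,0],[0,0,0]],"claw":[0,0,0,0,0,0,0,0,0,0]}' 30;python3 go.py .529 -.322 .19 81.2
```

```text
clock: 7.1
position: [0.5226, 0.0471, 0.2424]
ee_rot: [3.131, -0.241, -0.002]
force: [0.8, -0.0, -3.2]
width: 0.08
gripper_force: 30.0
clock: 8.1
position: [0.5245, -0.3066, 0.2421]
ee_rot: [3.131, -0.245, -0.004]
force: [0.1, 0.3, -4.4]
width: 0.08
gripper_force: 30.0
clk 8.1 pos [ 0.5245 -0.3066  0.2421] yaw -99.0 zaxis [-0.002 -0.001 -1.   ] j7 -1.33 w 0.08 F [ 0.1  0.3 -4.4]
turn units about z -0.024 slide units [0.0232 0.0482 0.1737]
```

```bash
python3 -m pendant '{"slide":[[0.01,0.02,0.04],[0.01,0.02,0.04],[0,0.005,0.04],[0,0,0.02],[0,0,0.0],[0,0,0]],"dr":[[0,0,0],[0,0,0],[0,0,0],[0,0,0],[0,0,0],[0,0,0]],"claw":[0,0,0,0,0,0]}' 30;python3 go.py .529 -.322 .19 81.2; python3 - <<'E'
from h import *
t=arm.get_image("top")[:,:,::-1].copy();s=arm.get_image("scene")[:,:,::-1].copy()
crop(t,330,140,120,98,6,"pics/d1.png"); cv2.imwrite("pics/s1raw.png",s)
crop(s,0,85,180,150,4,"pics/d2.png"); crop(cv2.imread("pics/scene0.png"),0,110,180,130,4,"pics/d3.png")
E
```

```text
clock: 8.7
position: [0.531, -0.3161, 0.2008]
ee_rot: [-3.132, 0.239, 0.0]
force: [-0.7, -0.4, -2.9]
width: 0.084
gripper_force: 30.0
clk 8.7 pos [ 0.531  -0.3161  0.2008] yaw -98.7 zaxis [ 0.  0. -1.] j7 -1.32 w 0.084 F [-0.7 -0.4 -2.9]
turn units about z 0.01 slide units [-0.0036  0.0206  0.0358]
```

View pics/d2.png

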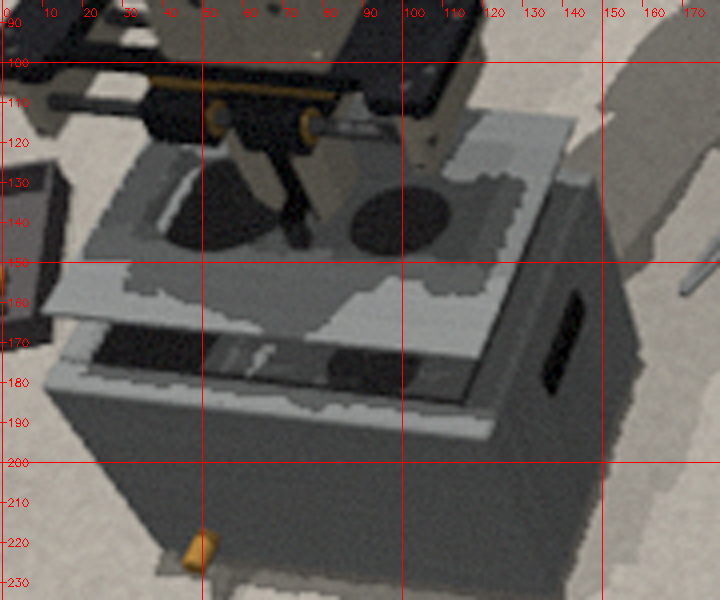

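View pics/d3.png

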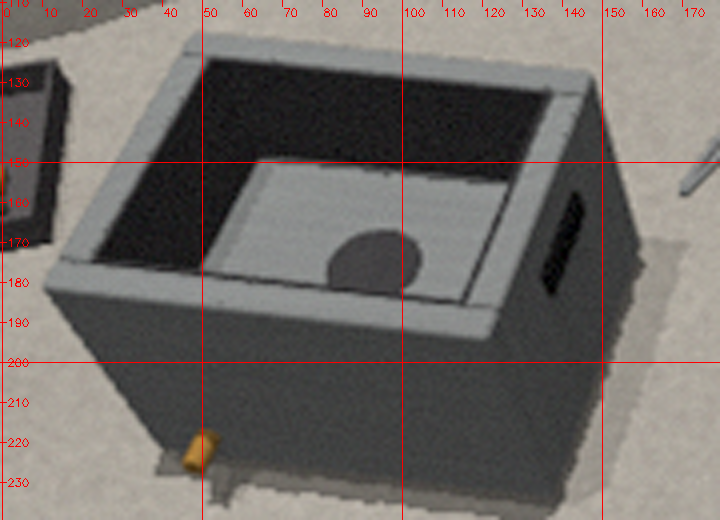

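```bash
python3 - <<'E'
from h import *
def w(pts,z):
    W=np.array([world("scene",u,v,z)[:2] for u,v in pts]);return W
def ang(d): return np.degrees(np.arctan2(d[1],d[0])).round(1),np.hypot(*d).round(4)
for p in ([(47,117.5),(148,127.5),(122,194),(10.5,181)],[(51,124),(138,133),(116.5,187),(22.5,175)]):
    o=w(p,.155);print("cleaner",o.mean(0).round(4),[ang(o[(i+1)%4]-o[i]) for i in range(4)])
c=w([(10,162.5),(120,174),(143,113.5)],.197);print("cover",((c[0]+c[2])/2).round(4),ang(c[1]-c[0]),ang(c[2]-c[1]),c.round(4))
E
```

```text
cleaner [ 0.5329 -0.3254] [(np.float64(81.0), np.float64(0.2144)), (np.float64(-8.9), np.float64(0.1674)), (np.float64(-99.3), np.float64(0.2125)), (np.float64(171.8), np.float64(0.1666))]
cleaner [ 0.534  -0.3253] [(np.float64(80.7), np.float64(0.183)), (np.float64(-8.5), np.float64(0.1361)), (np.float64(-100.1), np.float64(0.1821)), (np.float64(171.9), np.float64(0.1335))]
cover [ 0.5304 -0.3177] (np.float64(81.3), np.float64(0.2017)) (np.float64(172.4), np.float64(0.1508)) [[ 0.5899 -0.4274]
 [ 0.6205 -0.228 ]
 [ 0.471  -0.208 ]]
```

View pics/d1.png

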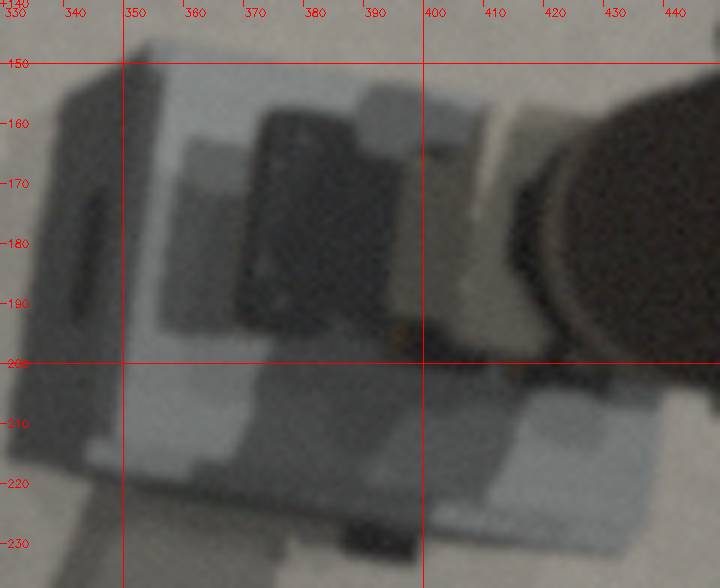

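```bash
python3 go.py .532 -.324 .167 81.0;python3 -m pendant '{"slide":[[0,0.013,0.02],[0,0.013,0.02],[0,0,0.02],[0,0,0.02],[0,0,0.02],[0,0,0.012],[0,0,0]],"dr":[[0,0,0],[0,0,0],[0,0,0],[0,0,0],[0,0,0],[0,0,0],[0,0,0]],"claw":[0,0,0,0,0,0,0]}' 30;python3 go.py .532 -.324 .1615 81.2
```

```text
clk 8.8 pos [ 0.5312 -0.3165  0.2013] yaw -98.8 zaxis [ 0.001 -0.    -1.   ] j7 -1.32 w 0.086 F [ 0.1  0.5 -3.2]
turn units about z 0.035 slide units [0.0063 0.0241 0.1143]
clock: 9.5
position: [0.5292, -0.3244, 0.1663]
ee_rot: [-3.132, 0.241, 0.002]
force: [0.7, 0.1, -4.8]
width: 0.086
gripper_force: 30.0
clk 9.5 pos [ 0.5292 -0.3244  0.1663] yaw -98.8 zaxis [-0.001  0.001 -1.   ] j7 -1.32 w 0.086 F [ 0.7  0.1 -4.8]
turn units about z 0.001 slide units [ 0.0089 -0.0026  0.0159]
```

```bash
python3 -m pendant '{"slide":[[0.009,0,0],[0,0,0.008],[0,0,0.006],[0,0,0.003],[0,0,0],[0,0,0]],"dr":[[0,0,0],[0,0,0],[0,0,0],[0,0,0],[0,0,0],[0,0,0]],"claw":[0,0,0,0,0,0]}' 30;python3 go.py .532 -.324 .1615 81.2
```

```text
clock: 10.1
position: [0.5322, -0.3251, 0.162]
ee_rot: [3.132, -0.241, -0.0]
force: [0.3, -0.4, -3.9]
width: 0.085
gripper_force: 30.0
clk 10.1 pos [ 0.5322 -0.3251  0.162 ] yaw -98.8 zaxis [-0. -0. -1.] j7 -1.32 w 0.085 F [ 0.3 -0.4 -3.9]
turn units about z -0.001 slide units [-0.0012 -0.0035  0.0015]
```

```bash
python3 -m pendant '{"slide":[[0,0,0.004],[0,0,0.004],[0,0,0.0],[0,0,0]],"dr":[[0,0,0],[0,0,0],[0,0,0],[0,0,0]],"claw":[0,0,0,0]}' 30;python3 go.py .532 -.324 .1615 81.2
```

```text
clock: 10.5
position: [0.5323, -0.3251, 0.1597]
ee_rot: [3.132, -0.241, 0.0]
force: [-1.3, -0.1, -0.2]
width: 0.083
gripper_force: 30.0
clk 10.5 pos [ 0.5323 -0.3251  0.1597] yaw -98.8 zaxis [ 0. -0. -1.] j7 -1.32 w 0.083 F [-1.3 -0.1 -0.2]
turn units about z -0.001 slide units [-0.0015 -0.0035 -0.0059]
```

```bash
python3 -m pendant '{"slide":[[0,0,0],[0,0,0],[0,0,0],[0,0,0],[0,0,-0.03],[0,0,-0.08],[0,0,-0.1],[0,0,-0.12],[0,0,-0.12],[0,0,0]],"dr":[[0,0,0],[0,0,0],[0,0,0],[0,0,0],[0,0,0],[0,0,0],[0,0,0],[0,0,0],[0,0,0],[0,0,0]],"claw":[0.2,0.4,0.4,0.4,0.4,0.6,0.8,0.85,0.85,0.85]}' 15;python3 -m pendant '{"slide":[[0,-0.05,0],[0,-0.05,0],[0,-0.05,0],[0,0,0],[0,0,0],[0,0,0],[0,0,0],[0,0,0],[0,0,0],[0,0,0]],"dr":[[0,0,0],[0,0,0],[0,0,-1],[0,0,-1],[0,0,-1],[0,0,-1],[0,0,-1],[0,0,-1],[0,0,-1],[0,0,-1]],"claw":[0.85,0.85,0.85,0.85,0.85,0.85,0.85,0.85,0.85,0.85]}' 15; python3 go.py .6285 .0738 .2 -8.8
```

```text
clock: 11.5
position: [0.5345, -0.3261, 0.301]
ee_rot: [3.129, -0.241, 0.014]
force: [0.9, 0.1, 0.0]
width: 0.787
gripper_force: 0.0
clock: 12.5
position: [0.5389, -0.2783, 0.2932]
ee_rot: [-2.883, -1.242, 0.002]
force: [0.3, 0.7, -0.4]
width: 0.853
gripper_force: 0.0
clk 12.5 pos [ 0.5389 -0.2783  0.2932] yaw -43.4 zaxis [-0.002  0.002 -1.   ] j7 -0.48 w 0.853 F [ 0.3  0.7 -0.4]
turn units about z -5.033 slide units [1.2051 0.1163 0.3119]
```

```bash
python3 -m pendant '{"slide":[[0,0,0],[0,0,0],[0,0,0],[0,0,0],[0,0,0],[0,0,0],[0.1,0.01,0],[0.12,0.01,0],[0.12,0.01,0],[0.12,0.01,0]],"dr":[[0,0,-1],[0,0,-1],[0,0,-1],[0,0,-1],[0,0,-1],[0,0,0],[0,0,0],[0,0,0],[0,0,0],[0,0,0]],"claw":[0.85,0.85,0.85,0.85,0.85,0.85,0.85,0.85,0.85,0.85]}' 15;python3 -m pendant '{"slide":[[0.12,0.01,0],[0.12,0.01,0],[0.12,0.01,0],[0.12,0.01,0],[0.12,0.01,0.02],[0.1,0.01,0.06],[0.05,0.0,0.08],[0,0,0.08],[0,0,0.05],[0,0,0]],"dr":[[0,0,0],[0,0,0],[0,0,0],[0,0,0],[0,0,0],[0,0,0],[0,0,0],[0,0,0],[0,0,0],[0,0,0]],"claw":[0.85,0.85,0.85,0.85,0.85,0.85,0.85,0.85,0.85,0.85]}' 15; python3 go.py .6285 .0738 .1 -8.8; python3 - <<'E'
from h import *
t=arm.get_image("top")[:,:,::-1].copy();s=arm.get_image("scene")[:,:,::-1].copy()
a=cv2.resize(t[140:238,330:450],None,fx=4,fy=4,interpolation=2)
crop(t,330,140,120,98,3,"pics/a.png");crop(s,0,100,170,115,4,"pics/b.png");crop(s,215,110,130,130,3,"pics/c.png")
A,B,Cc=[cv2.imread(f"pics/{k}.png") for k in "abc"]
m=np.zeros((600,800,3),np.uint8)
m[:294,:360]=A; m[:390,400:790]=Cc;  cv2.imwrite("pics/e1.png",m); 
E
```

```text
clock: 13.5
position: [0.5733, -0.1438, 0.2939]
ee_rot: [-2.399, -2.027, 0.001]
force: [1.8, -0.2, 0.5]
width: 0.846
gripper_force: 0.0
clock: 14.5
position: [0.6264, 0.0723, 0.2048]
ee_rot: [-2.396, -2.028, 0.007]
force: [0.4, -0.3, -0.1]
width: 0.853
gripper_force: 0.0
clk 14.5 pos [0.6264 0.0723 0.2048] yaw -9.5 zaxis [-0.005 -0.001 -1.   ] j7 -0.59 w 0.853 F [ 0.4 -0.3 -0.1]
turn units about z -0.104 slide units [0.0066 0.0077 0.3494]
```

View pics/b.png

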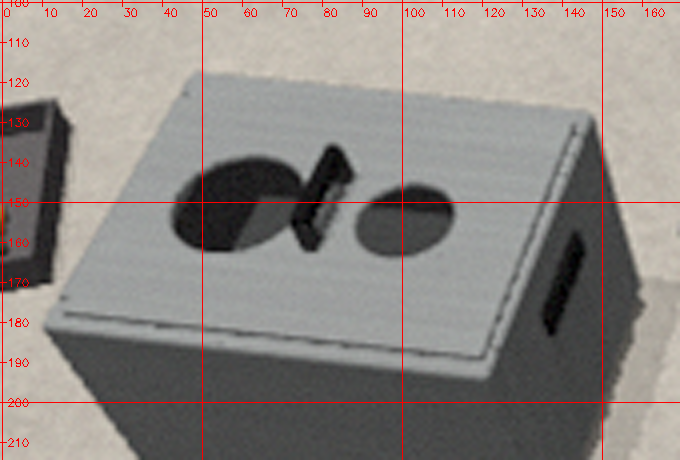

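View pics/e1.png

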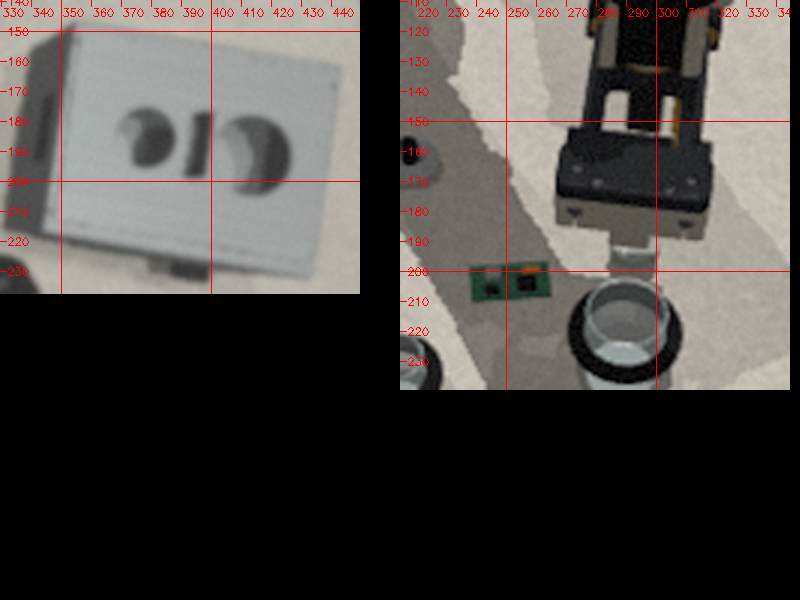

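```bash
python3 - <<'E'
from h import *
for n,l,u,v in [("scene","L",59.3,150.4),("scene","S",100.8,154.8),("top","L",414,191.2),("top","S",378.5,185.3)]:
    print(n,l,world(n,u,v,.158)[:2].round(4))
print("pred proj",{n:proj(n,[[.5244,-.3705,.158],[.5374,-.2876,.158]]).round(1).tolist() for n in C})
E
python3 -m pendant '{"slide":[[0.007,0.004,0.05],[0,0.004,0.08],[0,0,0.08],[0,0,0.08],[0,0,0.05],[0,0,0],[0,0,0]],"dr":[[0,0,0],[0,0,0],[0,0,0],[0,0,0],[0,0,0],[0,0,0],[0,0,0]],"claw":[0.85,0.85,0.85,0.85,0.85,0.85,0.85]}' 15; python3 go.py .6285 .0738 .061 -8.8
```

```text
scene L [ 0.5278 -0.3695]
scene S [ 0.5409 -0.2873]
top L [ 0.5242 -0.3695]
top S [ 0.5367 -0.2866]
pred proj {'scene': [[59.2, 149.1], [101.0, 153.4]], 'top': [[414.4, 191.1], [378.9, 185.0]]}
clock: 15.3
position: [0.6313, 0.0744, 0.1062]
ee_rot: [2.397, 2.031, 0.001]
force: [-0.8, -1.4, 0.2]
width: 0.847
gripper_force: 0.0
clk 15.3 pos [0.6313 0.0744 0.1062] yaw -9.4 zaxis [ 0.001  0.    -1.   ] j7 -0.65 w 0.847 F [-0.8 -1.4  0.2]
turn units about z -0.094 slide units [-0.0035 -0.0092  0.1506]
```

```bash
python3 -m pendant '{"slide":[[-0.003,-0.009,0.04],[0,0,0.05],[0,0,0.04],[0,0,0.02],[0,0,0],[0,0,0]],"dr":[[0,0,0],[0,0,0],[0,0,0],[0,0,0],[0,0,0],[0,0,0]],"claw":[0.85,0.85,0.85,0.85,0.85,0.85]}' 15; python3 go.py .6285 .0738 .061 -8.8
```

```text
clock: 15.9
position: [0.6281, 0.074, 0.0605]
ee_rot: [-2.396, -2.031, 0.0]
force: [1.2, -0.7, 0.4]
width: 0.849
gripper_force: 0.0
clk 15.9 pos [0.6281 0.074  0.0605] yaw -9.4 zaxis [-0.  0. -1.] j7 -0.67 w 0.849 F [ 1.2 -0.7  0.4]
turn units about z -0.09 slide units [-0.0003  0.0012 -0.0017]
```

```bash
python3 -m pendant '{"slide":[[0,0,0],[0,0,0],[0,0,0],[0,0,0],[0,0,0],[0,0,0],[0,0,0],[0,0,0],[0,0,0],[0,0,0]],"dr":[[0,0,0],[0,0,0],[0,0,0],[0,0,0],[0,0,0],[0,0,0],[0,0,0],[0,0,0],[0,0,0],[0,0,0]],"claw":[0.75,0.7,0.66,0.64,0.62,0.6,0.58,0.57,0.55,0.5]}' 15; python3 -m pendant '{"slide":[[0,0,0],[0,0,-0.01],[0,0,-0.02],[0,0,-0.04],[0,0,-0.06]],"dr":[[0,0,0],[0,0,0],[0,0,0],[0,0,0],[0,0,0]],"claw":[0.4,0.4,0.4,0.4,0.4]}' 20; python3 go.py .525 -.370 .27 -8.8
```

```text
clock: 16.9
position: [0.6284, 0.0738, 0.0607]
ee_rot: [2.396, 2.031, 0.001]
force: [0.8, -1.1, 2.0]
width: 0.591
gripper_force: 15.0
clock: 17.4
position: [0.6272, 0.0737, 0.0997]
ee_rot: [-2.396, -2.031, 0.003]
force: [0.8, -0.6, -0.9]
width: 0.589
gripper_force: 20.0
clk 17.4 pos [0.6272 0.0737 0.0997] yaw -9.4 zaxis [-0.002 -0.    -1.   ] j7 -0.65 w 0.589 F [ 0.8 -0.6 -0.9]
turn units about z -0.09 slide units [-1.514  -0.1116 -0.5664]
```

```bash
python3 -m pendant '{"slide":[[0,0,-0.08],[0,0,-0.1],[0,0,-0.1],[0,0,-0.1],[0,0,-0.1],[-0.05,-0.005,-0.09],[-0.1,-0.01,0],[-0.12,-0.01,0],[-0.12,-0.01,0],[-0.12,-0.01,0]],"dr":[[0,0,0],[0,0,0],[0,0,0],[0,0,0],[0,0,0],[0,0,0],[0,0,0],[0,0,0],[0,0,0],[0,0,0]],"claw":[0.4,0.4,0.4,0.4,0.4,0.4,0.4,0.4,0.4,0.4]}' 20;python3 -m pendant '{"slide":[[-0.12,-0.01,0],[-0.12,-0.01,0],[-0.12,-0.01,0],[-0.12,-0.01,0],[-0.12,-0.01,0],[-0.12,-0.01,0],[-0.12,-0.01,0],[-0.1,-0.005,0],[-0.06,0,0],[0,0,0]],"dr":[[0,0,0],[0,0,0],[0,0,0],[0,0,0],[0,0,0],[0,0,0],[0,0,0],[0,0,0],[0,0,0],[0,0,0]],"claw":[0.4,0.4,0.4,0.4,0.4,0.4,0.4,0.4,0.4,0.4]}' 20; python3 go.py .525 -.370 .235 -8.8
```

```text
clock: 18.4
position: [0.5889, -0.0759, 0.2715]
ee_rot: [2.396, 2.032, 0.0]
force: [1.1, -0.4, -0.8]
width: 0.588
gripper_force: 20.0
clock: 19.4
position: [0.5172, -0.3699, 0.2707]
ee_rot: [2.4, 2.026, -0.001]
force: [1.0, -0.2, -1.2]
width: 0.593
gripper_force: 20.0
clk 19.4 pos [ 0.5172 -0.3699  0.2707] yaw -9.7 zaxis [-0.    -0.001 -1.   ] j7 0.21 w 0.593 F [ 1.  -0.2 -1.2]
turn units about z -0.124 slide units [0.0038 0.0258 0.1189]
```

```bash
python3 -m pendant '{"slide":[[0.004,0.013,0.03],[0,0.013,0.04],[0,0,0.04],[0,0,0.02],[0,0,0],[0,0,0]],"dr":[[0,0,-0.12],[0,0,0],[0,0,0],[0,0,0],[0,0,0],[0,0,0]],"claw":[0.4,0.4,0.4,0.4,0.4,0.4]}' 20; python3 go.py .525 -.370 .20 -8.8
python3 - <<'E'
from h import *
s=arm.get_image("scene")[:,:,::-1].copy();t=arm.get_image("top")[:,:,::-1].copy()
crop(s,10,85,145,115,5,"pics/f1.png")
E
```

```text
clock: 20.0
position: [0.5263, -0.367, 0.2315]
ee_rot: [-2.381, -2.049, 0.0]
force: [-0.5, -0.4, -1.4]
width: 0.59
gripper_force: 20.0
clk 20.0 pos [ 0.5263 -0.367   0.2315] yaw -8.6 zaxis [-0.  0. -1.] j7 0.2 w 0.59 F [-0.5 -0.4 -1.4]
turn units about z 0.031 slide units [-0.0106 -0.0027  0.105 ]
```

View pics/f1.png

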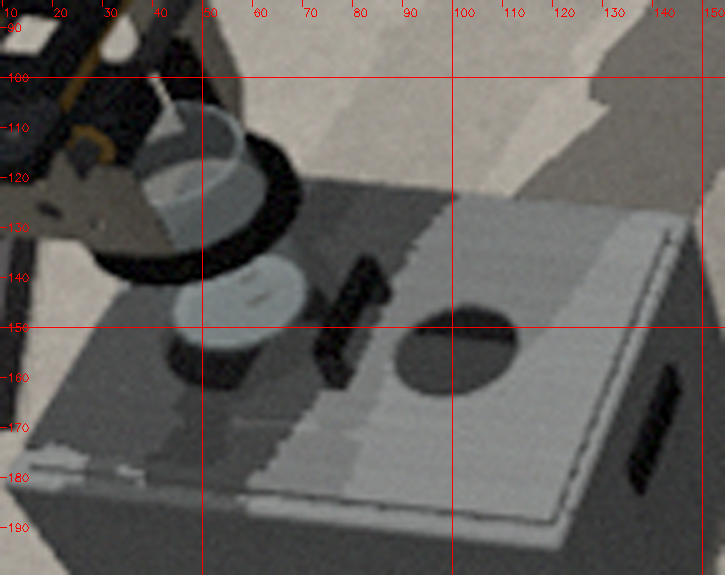

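```bash
python3 - <<'E'
from h import *
print(world("scene",57.5,144.7,.171), proj("scene",[[.5263,-.367,.171],[.5244,-.3705,.158]]))
E
python3 -m pendant '{"slide":[[-0.008,0,0.02],[0,0,0.02],[0,0,0.02],[0,0,0.02],[0,0,0.01],[0,0,0]],"dr":[[0,0,0],[0,0,0],[0,0,0],[0,0,0],[0,0,0],[0,0,0]],"claw":[0.4,0.4,0.4,0.4,0.4,0.4]}' 20; python3 go.py .5255 -.3695 .17 -8.8
```

```text
[ 0.5248835  -0.36899666  0.171     ] [[ 58.36734018 145.23309442]
 [ 59.22337194 149.10012698]]
clock: 20.7
position: [0.5256, -0.3694, 0.2038]
ee_rot: [-2.381, -2.048, 0.0]
force: [-0.1, 0.6, -0.5]
width: 0.589
gripper_force: 20.0
clk 20.7 pos [ 0.5256 -0.3694  0.2038] yaw -8.6 zaxis [-0.001  0.001 -1.   ] j7 0.19 w 0.589 F [-0.1  0.6 -0.5]
turn units about z 0.03 slide units [-0.0004 -0.0002  0.1127]
```

```bash
python3 -m pendant '{"slide":[[0.003,0.004,0.0],[0,0,0.02],[0,0,0.02],[0,0,0.02],[0,0,0.02],[0,0,0.012],[0,0,0.006],[0,0,0]],"dr":[[0,0,0],[0,0,0],[0,0,0],[0,0,0],[0,0,0],[0,0,0],[0,0,0],[0,0,0]],"claw":[0.4,0.4,0.4,0.4,0.4,0.4,0.4,0.4]}' 20; python3 go.py .5265 -.3685 .169 -8.8
```

```text
clock: 21.5
position: [0.5271, -0.3688, 0.1749]
ee_rot: [-2.382, -2.048, 0.0]
force: [-0.3, -0.0, -1.6]
width: 0.588
gripper_force: 20.0
clk 21.5 pos [ 0.5271 -0.3688  0.1749] yaw -8.6 zaxis [-0.  0. -1.] j7 0.18 w 0.588 F [-0.3 -0.  -1.6]
turn units about z 0.029 slide units [ 0.0008 -0.0022  0.0195]
```

```bash
python3 -m pendant '{"slide":[[0,0,0.008],[0,0,0.007],[0,0,0.004],[0,0,0]],"dr":[[0,0,0],[0,0,0],[0,0,0],[0,0,0]],"claw":[0.4,0.4,0.4,0.4]}' 20; python3 go.py .5265 -.3685 .169 -8.8;  python3 -m pendant '{"slide":[[0,0,0.004],[0,0,0.0],[0,0,0]],"dr":[[0,0,0],[0,0,0],[0,0,0]],"claw":[0.4,0.4,0.4]}' 20
```

```text
clock: 21.9
position: [0.5271, -0.3689, 0.1693]
ee_rot: [-2.382, -2.048, 0.0]
force: [-0.3, 0.1, -0.3]
width: 0.587
gripper_force: 20.0
clk 21.9 pos [ 0.5271 -0.3689  0.1693] yaw -8.6 zaxis [-0.  0. -1.] j7 0.18 w 0.587 F [-0.3  0.1 -0.3]
turn units about z 0.029 slide units [ 0.0009 -0.0021  0.0008]
clock: 22.2
position: [0.5272, -0.3689, 0.1682]
ee_rot: [2.382, 2.049, -0.0]
force: [0.1, -0.1, -0.6]
width: 0.589
gripper_force: 20.0
```

```bash
python3 -m pendant '{"slide":[[0,0,0.004],[0,0,0.0],[0,0,0]],"dr":[[0,0,0],[0,0,0],[0,0,0]],"claw":[0.4,0.4,0.4]}' 20;python3 -m pendant '{"slide":[[0,0,0.003],[0,0,0.0],[0,0,0]],"dr":[[0,0,0],[0,0,0],[0,0,0]],"claw":[0.4,0.4,0.4]}' 20
```

```text
clock: 22.5
position: [0.5272, -0.3689, 0.167]
ee_rot: [-2.382, -2.049, 0.0]
force: [0.6, -0.5, -0.6]
width: 0.59
gripper_force: 20.0
clock: 22.8
position: [0.5273, -0.3689, 0.1667]
ee_rot: [2.381, 2.048, -0.0]
force: [-2.4, 1.1, 5.9]
width: 0.587
gripper_force: 20.0
```

```bash
python3 -m pendant '{"slide":[[0,0,-0.003],[0,0,0],[0,0,0],[0,0,0],[0,0,0],[0,0,-0.02],[0,0,-0.06],[0,0,-0.1],[0,0,-0.1],[0,0,-0.1]],"dr":[[0,0,0],[0,0,0],[0,0,0],[0,0,0],[0,0,0],[0,0,0],[0,0,0],[0,0,0],[0,0,0],[0,0,0]],"claw":[0.62,0.7,0.8,0.85,0.85,0.85,0.85,0.85,0.85,0.75]}' 15; python3 go.py .649 -.0763 .18 -8.8
```

```text
clock: 23.8
position: [0.5271, -0.3688, 0.2827]
ee_rot: [2.381, 2.049, 0.0]
force: [1.3, -0.6, 0.9]
width: 0.803
gripper_force: 0.0
clk 23.8 pos [ 0.5271 -0.3688  0.2827] yaw -8.6 zaxis [ 0. -0. -1.] j7 0.22 w 0.803 F [ 1.3 -0.6  0.9]
turn units about z 0.03 slide units [1.0256 0.2522 0.3423]
```

```bash
python3 -m pendant '{"slide":[[0.08,0.02,0],[0.12,0.03,0],[0.12,0.03,0],[0.12,0.03,0],[0.12,0.03,0],[0.12,0.03,0],[0.12,0.03,0],[0.12,0.03,0.03],[0.1,0.02,0.08],[0,0,0.08]],"dr":[[0,0,0],[0,0,0],[0,0,0],[0,0,0],[0,0,0],[0,0,0],[0,0,0],[0,0,0],[0,0,0],[0,0,0]],"claw":[0.7,0.7,0.7,0.7,0.7,0.7,0.7,0.7,0.7,0.7]}' 15; python3 -m pendant '{"slide":[[0,0,0.08],[0,0,0.08],[0,0,0],[0,0,0]],"dr":[[0,0,0],[0,0,0],[0,0,0],[0,0,0]],"claw":[0.7,0.7,0.7,0.7]}' 15; python3 go.py .649 -.0763 .1 -8.8
```

```text
clock: 24.8
position: [0.6486, -0.0707, 0.2245]
ee_rot: [-2.374, -2.057, -0.007]
force: [-0.3, -0.4, -0.7]
width: 0.696
gripper_force: 0.0
clock: 25.2
position: [0.6473, -0.0775, 0.1767]
ee_rot: [-2.382, -2.048, 0.0]
force: [0.1, -0.0, 0.3]
width: 0.701
gripper_force: 0.0
clk 25.2 pos [ 0.6473 -0.0775  0.1767] yaw -8.6 zaxis [-0.  0. -1.] j7 -0.34 w 0.701 F [ 0.1 -0.   0.3]
turn units about z 0.028 slide units [0.0049 0.0052 0.2556]
```

```bash
python3 -m pendant '{"slide":[[0.005,0.005,0.06],[0,0,0.08],[0,0,0.08],[0,0,0.08],[0,0,0.06],[0,0,0.03],[0,0,0.02],[0,0,0.01],[0,0,0],[0,0,0]],"dr":[[0,0,0],[0,0,0],[0,0,0],[0,0,0],[0,0,0],[0,0,0],[0,0,0],[0,0,0],[0,0,0],[0,0,0]],"claw":[0.7,0.7,0.7,0.7,0.7,0.7,0.7,0.7,0.7,0.7]}' 15; python3 go.py .649 -.0763 .049 -8.8
```

```text
clock: 26.2
position: [0.6494, -0.0763, 0.0509]
ee_rot: [2.381, 2.048, 0.001]
force: [-0.8, 0.8, -1.3]
width: 0.705
gripper_force: 0.0
clk 26.2 pos [ 0.6494 -0.0763  0.0509] yaw -8.6 zaxis [ 0.001 -0.    -1.   ] j7 -0.4 w 0.705 F [-0.8  0.8 -1.3]
turn units about z 0.028 slide units [-0.0002 -0.0014  0.0065]
```

```bash
python3 -m pendant '{"slide":[[0,0,0.006],[0,0,0],[0,0,0],[0,0,0],[0,0,0],[0,0,0],[0,0,0],[0,0,0],[0,0,0],[0,0,0]],"dr":[[0,0,0],[0,0,0],[0,0,0],[0,0,0],[0,0,0],[0,0,0],[0,0,0],[0,0,0],[0,0,0],[0,0,0]],"claw":[0.6,0.55,0.52,0.5,0.48,0.46,0.44,0.42,0.4,0.35]}' 15; python3 -m pendant '{"slide":[[0,0,0],[0,0,-0.01],[0,0,-0.02],[0,0,-0.04],[0,0,-0.06]],"dr":[[0,0,0],[0,0,0],[0,0,0],[0,0,0],[0,0,0]],"claw":[0.25,0.25,0.25,0.25,0.25]}' 20; python3 go.py .538 -.287 .27 -8.8
```

```text
clock: 27.2
position: [0.6489, -0.0763, 0.0483]
ee_rot: [2.382, 2.049, 0.0]
force: [0.3, -0.7, -0.4]
width: 0.416
gripper_force: 15.0
clock: 27.7
position: [0.6483, -0.0763, 0.0876]
ee_rot: [-2.381, -2.048, 0.002]
force: [-0.2, -0.1, -0.5]
width: 0.414
gripper_force: 19.9
clk 27.7 pos [ 0.6483 -0.0763  0.0876] yaw -8.6 zaxis [-0.001  0.    -1.   ] j7 -0.38 w 0.414 F [-0.2 -0.1 -0.5]
turn units about z 0.029 slide units [-0.7505 -0.2566 -0.6074]
```

```bash
python3 -m pendant '{"slide":[[0,0,-0.08],[0,0,-0.1],[0,0,-0.1],[0,0,-0.1],[0,0,-0.1],[-0.05,-0.01,-0.09],[-0.1,-0.04,0],[-0.1,-0.04,0],[-0.1,-0.04,0],[-0.1,-0.03,0]],"dr":[[0,0,0],[0,0,0],[0,0,0],[0,0,0],[0,0,0],[0,0,0],[0,0,0],[0,0,0],[0,0,0],[0,0,0]],"claw":[0.25,0.25,0.25,0.25,0.25,0.25,0.25,0.25,0.25,0.25]}' 20;python3 -m pendant '{"slide":[[-0.1,-0.03,0],[-0.1,-0.03,0],[-0.06,-0.02,0],[-0.04,-0.01,0.04],[0,0,0.04],[0,0,0.03],[0,0,0],[0,0,0]],"dr":[[0,0,0],[0,0,0],[0,0,0],[0,0,0],[0,0,0],[0,0,0],[0,0,0],[0,0,0]],"claw":[0.25,0.25,0.25,0.25,0.25,0.25,0.25,0.25]}' 20; python3 go.py .538 -.2873 .22 -8.8
```

```text
clock: 28.7
position: [0.5802, -0.2034, 0.2595]
ee_rot: [2.381, 2.048, 0.001]
force: [0.4, 0.5, -0.4]
width: 0.418
gripper_force: 19.9
clock: 29.5
position: [0.5416, -0.286, 0.2249]
ee_rot: [-2.379, -2.051, -0.001]
force: [-0.1, 0.1, -0.0]
width: 0.414
gripper_force: 19.9
clk 29.5 pos [ 0.5416 -0.286   0.2249] yaw -8.5 zaxis [-0.     0.001 -1.   ] j7 0.07 w 0.414 F [-0.1  0.1 -0. ]
turn units about z 0.047 slide units [-0.0062 -0.0112  0.0164]
```

```bash
python3 -m pendant '{"slide":[[-0.006,-0.011,0.02],[0,0,0.02],[0,0,0],[0,0,0],[0,0,0]],"dr":[[0,0,0],[0,0,0],[0,0,0],[0,0,0],[0,0,0]],"claw":[0.25,0.25,0.25,0.25,0.25]}' 20; python3 go.py .538 -.2873 .205 -8.8
python3 - <<'E'
from h import *
s=arm.get_image("scene")[:,:,::-1].copy()
crop(s,10,85,145,115,5,"pics/f2.png")
E
```

```text
clock: 30.0
position: [0.5377, -0.2888, 0.2134]
ee_rot: [2.382, 2.048, 0.0]
force: [0.2, 0.8, -0.7]
width: 0.417
gripper_force: 19.9
clk 30.0 pos [ 0.5377 -0.2888  0.2134] yaw -8.6 zaxis [ 0. -0. -1.] j7 0.07 w 0.417 F [ 0.2  0.8 -0.7]
turn units about z 0.029 slide units [0.0052 0.0002 0.0281]
```

View pics/f2.png

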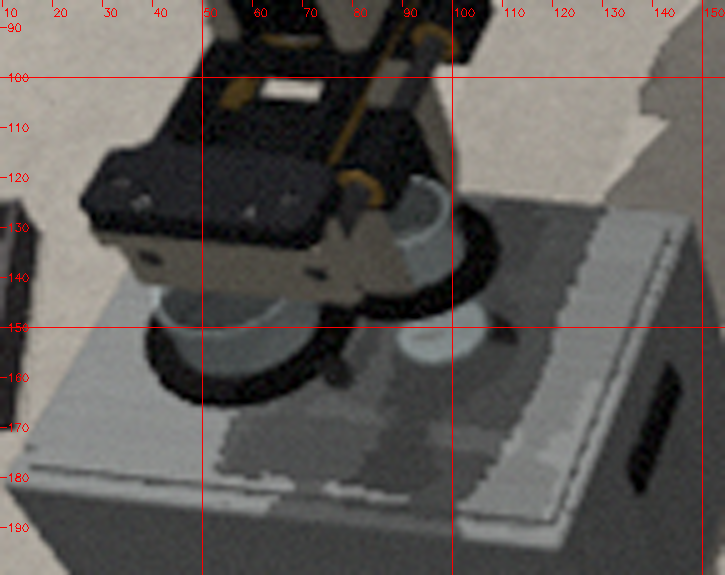

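```bash
python3 -c "
from h import *
print(proj('scene',[[.5377,-.2888,.165],[.538,-.2873,.158]]),world('scene',98,151.3,.165))"
python3 -m pendant '{"slide":[[0.006,0.001,0.0],[0,0,0.02],[0,0,0.02],[0,0,0.02],[0,0,0.01],[0,0,0],[0,0,0]],"dr":[[0,0,0],[0,0,0],[0,0,0],[0,0,0],[0,0,0],[0,0,0],[0,0,0]],"claw":[0.25,0.25,0.25,0.25,0.25,0.25,0.25]}' 20; python3 go.py .538 -.2873 .168 -8.8
```

```text
[[ 99.28370923 151.11188808]
 [101.0895326  153.65724859]] [ 0.53812256 -0.29115346  0.165     ]
clock: 30.75
position: [0.5381, -0.2871, 0.1922]
ee_rot: [-2.382, -2.049, -0.0]
force: [-0.4, 0.0, -0.7]
width: 0.412
gripper_force: 19.9
clk 30.8 pos [ 0.5381 -0.2871  0.1922] yaw -8.6 zaxis [-0.  0. -1.] j7 0.05 w 0.412 F [-0.4  0.  -0.7]
turn units about z 0.029 slide units [-0.0008 -0.0002  0.0807]
```

```bash
python3 -m pendant '{"slide":[[0,0.0,0.02],[0,0,0.02],[0,0,0.02],[0,0,0.012],[0,0,0.006],[0,0,0],[0,0,0]],"dr":[[0,0,0],[0,0,0],[0,0,0],[0,0,0],[0,0,0],[0,0,0],[0,0,0]],"claw":[0.25,0.25,0.25,0.25,0.25,0.25,0.25]}' 20; python3 -m pendant '{"slide":[[0,0,0.004],[0,0,0.0],[0,0,0]],"dr":[[0,0,0],[0,0,0],[0,0,0]],"claw":[0.25,0.25,0.25]}' 20
```

```text
clock: 31.45
position: [0.5382, -0.2871, 0.169]
ee_rot: [2.382, 2.049, 0.0]
force: [0.6, 0.6, -0.6]
width: 0.414
gripper_force: 19.9
clock: 31.75
position: [0.5381, -0.2871, 0.1677]
ee_rot: [2.382, 2.048, 0.0]
force: [0.2, -0.0, -0.7]
width: 0.418
gripper_force: 19.9
```

```bash
python3 -m pendant '{"slide":[[0,0.0,0.004],[0,0,0],[0,0,0]],"dr":[[0,0,0],[0,0,0],[0,0,0]],"claw":[0.25,0.25,0.25]}' 20; python3 -m pendant '{"slide":[[0,0,0.004],[0,0,0.0],[0,0,0]],"dr":[[0,0,0],[0,0,0],[0,0,0]],"claw":[0.25,0.25,0.25]}' 20
```

```text
clock: 32.05
position: [0.5383, -0.2871, 0.1667]
ee_rot: [2.381, 2.048, 0.0]
force: [-0.6, 0.4, 2.4]
width: 0.419
gripper_force: 19.9
clock: 32.35
position: [0.5384, -0.2872, 0.1661]
ee_rot: [2.381, 2.048, 0.001]
force: [-1.1, 1.2, 7.9]
width: 0.417
gripper_force: 19.9
```

```bash
python3 -m pendant '{"slide":[[0,0,-0.005],[0,0,0],[0,0,0],[0,0,0],[0,0,0],[0,0,-0.02],[0,0,-0.06],[0,0,-0.1],[0,0,-0.1],[0,0,-0.1]],"dr":[[0,0,0],[0,0,0],[0,0,0],[0,0,0],[0,0,0],[0,0,0],[0,0,0],[0,0,0],[0,0,0],[0,0,0]],"claw":[0.45,0.5,0.6,0.7,0.7,0.7,0.7,0.7,0.6,0.5]}' 15; python3 go.py .444 .0695 .13 -8.8
```

```text
clock: 33.35
position: [0.5379, -0.287, 0.2824]
ee_rot: [2.382, 2.049, 0.0]
force: [-0.7, -0.2, -0.1]
width: 0.57
gripper_force: 0.0
clk 33.4 pos [ 0.5379 -0.287   0.2824] yaw -8.6 zaxis [ 0. -0. -1.] j7 0.09 w 0.57 F [-0.7 -0.2 -0.1]
turn units about z 0.03 slide units [ 1.1264 -0.4913  0.5078]
```

```bash
python3 -m pendant '{"slide":[[0.1,-0.04,0],[0.12,-0.05,0],[0.12,-0.05,0],[0.12,-0.05,0],[0.12,-0.05,0],[0.12,-0.05,0],[0.12,-0.05,0],[0.12,-0.05,0.05],[0.1,-0.05,0.08],[0.08,-0.05,0.08]],"dr":[[0,0,0],[0,0,0],[0,0,0],[0,0,0],[0,0,0],[0,0,0],[0,0,0],[0,0,0],[0,0,0],[0,0,0]],"claw":[0.4,0.4,0.4,0.4,0.4,0.4,0.4,0.4,0.4,0.4]}' 15; python3 -m pendant '{"slide":[[0,0,0.08],[0,0,0.08],[0,0,0.08],[0,0,0.05],[0,0,0],[0,0,0]],"dr":[[0,0,0],[0,0,0],[0,0,0],[0,0,0],[0,0,0],[0,0,0]],"claw":[0.4,0.4,0.4,0.4,0.4,0.4]}' 15; python3 go.py .444 .0695 .05 -8.8
```

```text
clock: 34.35
position: [0.4428, 0.0693, 0.218]
ee_rot: [2.379, 2.049, 0.003]
force: [-0.1, 0.7, 0.2]
width: 0.399
gripper_force: 0.0
clock: 34.95
position: [0.4432, 0.0674, 0.1313]
ee_rot: [2.381, 2.049, 0.0]
force: [-0.9, 1.2, 0.8]
width: 0.4
gripper_force: 0.0
clk 35.0 pos [0.4432 0.0674 0.1313] yaw -8.6 zaxis [ 0.  0. -1.] j7 -0.69 w 0.4 F [-0.9  1.2  0.8]
turn units about z 0.031 slide units [0.0074 0.0014 0.2711]
```

```bash
python3 -m pendant '{"slide":[[0.007,0.001,0.06],[0,0,0.08],[0,0,0.08],[0,0,0.06],[0,0,0.05],[0,0,0.03],[0,0,0.02],[0,0,0],[0,0,0]],"dr":[[0,0,0],[0,0,0],[0,0,0],[0,0,0],[0,0,0],[0,0,0],[0,0,0],[0,0,0],[0,0,0]],"claw":[0.4,0.4,0.4,0.4,0.4,0.4,0.4,0.4,0.4]}' 15; python3 go.py .444 .0695 .016 -8.8
```

```text
clock: 35.85
position: [0.4441, 0.0693, 0.0173]
ee_rot: [2.381, 2.048, 0.001]
force: [-0.0, -0.1, -0.3]
width: 0.4
gripper_force: 0.0
clk 35.9 pos [0.4441 0.0693 0.0173] yaw -8.6 zaxis [ 0.001  0.    -1.   ] j7 -0.88 w 0.4 F [-0.  -0.1 -0.3]
turn units about z 0.029 slide units [ 0.0006 -0.0005  0.0044]
```

```bash
python3 -m pendant '{"slide":[[0,0,0.003],[0,0,0],[0,0,0],[0,0,0],[0,0,0],[0,0,0],[0,0,0],[0,0,0],[0,0,0],[0,0,0]],"dr":[[0,0,0],[0,0,0],[0,0,0],[0,0,0],[0,0,0],[0,0,0],[0,0,0],[0,0,0],[0,0,0],[0,0,0]],"claw":[0.35,0.3,0.25,0.22,0.2,0.18,0.16,0.12,0.1,0.05]}' 15; python3 -m pendant '{"slide":[[0,0,0],[0,0,-0.01],[0,0,-0.04],[0,0,-0.08],[0,0,-0.1],[0,0,-0.12],[0,0,-0.12],[0,0,-0.12],[0,0,-0.12],[0,0,-0.12]],"dr":[[0,0,0],[0,0,0],[0,0,0],[0,0,0],[0,0,0],[0,0,0],[0,0,0],[0,0,0],[0,0,0],[0,0,0]],"claw":[0.0,0,0,0,0,0,0,0,0,0]}' 20; python3 go.py .5272 -.3689 .26 -8.8
```

```text
clock: 36.85
position: [0.4437, 0.0692, 0.0159]
ee_rot: [2.382, 2.049, 0.0]
force: [-0.2, 0.7, -0.8]
width: 0.149
gripper_force: 15.0
clock: 37.85
position: [0.4427, 0.0694, 0.2672]
ee_rot: [2.381, 2.05, 0.0]
force: [0.6, -0.1, -0.2]
width: 0.143
gripper_force: 20.0
clk 37.9 pos [0.4427 0.0694 0.2672] yaw -8.6 zaxis [ 0.  0. -1.] j7 -0.55 w 0.143 F [ 0.6 -0.1 -0.2]
turn units about z 0.036 slide units [-1.4007  0.502   0.0239]
```

```bash
python3 -m pendant '{"slide":[[-0.06,0.03,0],[-0.1,0.04,0],[-0.12,0.04,0],[-0.12,0.04,0],[-0.12,0.04,0],[-0.12,0.04,0],[-0.12,0.04,0],[-0.12,0.04,0],[-0.12,0.04,0],[-0.12,0.05,0]],"dr":[[0,0,0],[0,0,0],[0,0,0],[0,0,0],[0,0,0],[0,0,0],[0,0,0],[0,0,0],[0,0,0],[0,0,0]],"claw":[0,0,0,0,0,0,0,0,0,0]}' 20; python3 -m pendant '{"slide":[[-0.12,0.05,0],[-0.1,0.04,0],[-0.06,0.03,0],[0,0,0.04],[0,0,0.04],[0,0,0.02],[0,0,0],[0,0,0]],"dr":[[0,0,0],[0,0,0],[0,0,0],[0,0,0],[0,0,0],[0,0,0],[0,0,0],[0,0,0]],"claw":[0,0,0,0,0,0,0,0]}' 20; python3 go.py .5272 -.3689 .215 -8.8
```

```text
clock: 38.85
position: [0.5114, -0.282, 0.2658]
ee_rot: [-2.381, -2.049, -0.001]
force: [0.2, 0.5, -0.7]
width: 0.146
gripper_force: 20.0
clock: 39.65
position: [0.5351, -0.3686, 0.2352]
ee_rot: [-2.381, -2.05, -0.0]
force: [0.4, -0.0, -0.1]
width: 0.144
gripper_force: 20.0
clk 39.6 pos [ 0.5351 -0.3686  0.2352] yaw -8.5 zaxis [ 0.  0. -1.] j7 0.2 w 0.144 F [ 0.4 -0.  -0.1]
turn units about z 0.039 slide units [-0.0051 -0.0257  0.0672]
```

```bash
python3 -m pendant '{"slide":[[-0.005,-0.013,0],[0,-0.013,0.02],[0,0,0.03],[0,0,0.02],[0,0,0],[0,0,0]],"dr":[[0,0,0],[0,0,0],[0,0,0],[0,0,0],[0,0,0],[0,0,0]],"claw":[0,0,0,0,0,0]}' 20; python3 go.py .5272 -.3689 .19 -8.8; python3 -m pendant '{"slide":[[0,0,0.02],[0,0,0.015],[0,0,0.01],[0,0,0],[0,0,0]],"dr":[[0,0,0],[0,0,0],[0,0,0],[0,0,0],[0,0,0]],"claw":[0,0,0,0,0]}' 20;  python3 go.py .5272 -.3689 .19 -8.8
```

```text
clock: 40.25
position: [0.527, -0.3696, 0.2135]
ee_rot: [-2.381, -2.048, 0.0]
force: [-0.2, 0.4, -0.1]
width: 0.146
gripper_force: 20.0
clk 40.2 pos [ 0.527  -0.3696  0.2135] yaw -8.6 zaxis [-0.  0. -1.] j7 0.2 w 0.146 F [-0.2  0.4 -0.1]
turn units about z 0.03 slide units [0.0025 0.0002 0.0783]
clock: 40.75
position: [0.5271, -0.3697, 0.2003]
ee_rot: [-2.382, -2.049, 0.0]
force: [-0.1, -0.1, -0.1]
width: 0.142
gripper_force: 20.0
clk 40.8 pos [ 0.5271 -0.3697  0.2003] yaw -8.6 zaxis [-0.  0. -1.] j7 0.19 w 0.142 F [-0.1 -0.1 -0.1]
turn units about z 0.029 slide units [ 0.0028 -0.0001  0.0344]
```

```bash
python3 -m pendant '{"slide":[[0.002,0,0.013],[0,0,0.01],[0,0,0.006],[0,0,0],[0,0,0]],"dr":[[0,0,0],[0,0,0],[0,0,0],[0,0,0],[0,0,0]],"claw":[0,0,0,0,0]}' 20;  python3 -m pendant '{"slide":[[0,0,0.004],[0,0,0],[0,0,0]],"dr":[[0,0,0],[0,0,0],[0,0,0]],"claw":[0,0,0]}' 20
```

```text
clock: 41.25
position: [0.5272, -0.3692, 0.1916]
ee_rot: [-2.382, -2.049, -0.0]
force: [0.0, 0.3, -0.4]
width: 0.142
gripper_force: 20.0
clock: 41.55
position: [0.5272, -0.3692, 0.1905]
ee_rot: [2.382, 2.048, -0.0]
force: [-0.3, -0.1, -0.7]
width: 0.142
gripper_force: 20.0
```

```bash
python3 -m pendant '{"slide":[[0,0,0.004],[0,0,0],[0,0,0]],"dr":[[0,0,0],[0,0,0],[0,0,0]],"claw":[0,0,0]}' 20;  python3 -m pendant '{"slide":[[0,0,0.004],[0,0,0],[0,0,0]],"dr":[[0,0,0],[0,0,0],[0,0,0]],"claw":[0,0,0]}' 20
```

```text
clock: 41.85
position: [0.5273, -0.3693, 0.1899]
ee_rot: [2.381, 2.048, 0.0]
force: [-1.8, 1.2, 6.1]
width: 0.14
gripper_force: 20.0
clock: 42.15
position: [0.5274, -0.3693, 0.1898]
ee_rot: [2.381, 2.047, 0.0]
force: [-4.0, 2.4, 13.5]
width: 0.144
gripper_force: 20.0
```

```bash
python3 -m pendant '{"slide":[[0,0,-0.007],[0,0,0],[0,0,0],[0,0,0],[0,0,0],[0,0,-0.02],[0,0,-0.06],[0,0,-0.1],[0,0,-0.1],[0,0,-0.03]],"dr":[[0,0,0],[0,0,0],[0,0,0],[0,0,0],[0,0,0],[0,0,0],[0,0,0],[0,0,0],[0,0,0],[0,0,0]],"claw":[0,0.2,0.3,0.4,0.4,0.4,0.4,0.4,0.4,0.4]}' 15; python3 go.py .442 -.0757 .13 -8.8
```

```text
clock: 43.15
position: [0.5286, -0.3696, 0.2872]
ee_rot: [2.378, 2.045, 0.003]
force: [1.2, 0.4, 0.3]
width: 0.398
gripper_force: 0.0
clk 43.1 pos [ 0.5286 -0.3696  0.2872] yaw -8.6 zaxis [ 0.005 -0.003 -1.   ] j7 0.22 w 0.398 F [1.2 0.4 0.3]
turn units about z 0.029 slide units [ 0.9249 -0.4376  0.52  ]
```

```bash
python3 -m pendant '{"slide":[[0.08,-0.04,0],[0.12,-0.05,0],[0.12,-0.05,0],[0.12,-0.06,0],[0.12,-0.06,0],[0.12,-0.06,0],[0.12,-0.06,0],[0.07,-0.04,0.06],[0.05,-0.02,0.08],[0,0,0.08]],"dr":[[0,0,0],[0,0,0],[0,0,0],[0,0,0],[0,0,0],[0,0,0],[0,0,0],[0,0,0],[0,0,0],[0,0,0]],"claw":[0.4,0.4,0.4,0.4,0.4,0.4,0.4,0.4,0.4,0.4]}' 15; python3 -m pendant '{"slide":[[0,0,0.08],[0,0,0.08],[0,0,0.08],[0,0,0.08],[0,0,0],[0,0,0]],"dr":[[0,0,0],[0,0,0],[0,0,0],[0,0,0],[0,0,0],[0,0,0]],"claw":[0.4,0.4,0.4,0.4,0.4,0.4]}' 15; python3 go.py .442 -.0757 .05 -8.8
```

```text
clock: 44.15
position: [0.4375, -0.0741, 0.2169]
ee_rot: [2.377, 2.052, 0.001]
force: [1.0, -1.1, -0.3]
width: 0.402
gripper_force: 0.0
clock: 44.75
position: [0.4378, -0.0763, 0.1214]
ee_rot: [-2.381, -2.049, 0.001]
force: [-0.0, 0.0, 0.3]
width: 0.402
gripper_force: 0.0
clk 44.8 pos [ 0.4378 -0.0763  0.1214] yaw -8.6 zaxis [-0.001  0.    -1.   ] j7 -0.35 w 0.402 F [-0.   0.   0.3]
turn units about z 0.032 slide units [0.0041 0.0136 0.238 ]
```

```bash
python3 -m pendant '{"slide":[[0.004,0.013,0.05],[0,0,0.08],[0,0,0.08],[0,0,0.06],[0,0,0.04],[0,0,0.026],[0,0,0.012],[0,0,0],[0,0,0]],"dr":[[0,0,0],[0,0,0],[0,0,0],[0,0,0],[0,0,0],[0,0,0],[0,0,0],[0,0,0],[0,0,0]],"claw":[0.4,0.4,0.4,0.4,0.4,0.4,0.4,0.4,0.4]}' 15; python3 go.py .442 -.0757 .016 -8.8
```

```text
clock: 45.65
position: [0.4425, -0.076, 0.0173]
ee_rot: [2.381, 2.048, 0.001]
force: [0.3, 0.7, 0.1]
width: 0.402
gripper_force: 0.0
clk 45.6 pos [ 0.4425 -0.076   0.0173] yaw -8.6 zaxis [ 0.001 -0.    -1.   ] j7 -0.51 w 0.402 F [0.3 0.7 0.1]
turn units about z 0.029 slide units [ 0.0007 -0.0016  0.0044]
```

```bash
python3 -m pendant '{"slide":[[0,0,0.003],[0,0,0],[0,0,0],[0,0,0],[0,0,0],[0,0,0],[0,0,0],[0,0,0],[0,0,0],[0,0,0]],"dr":[[0,0,0],[0,0,0],[0,0,0],[0,0,0],[0,0,0],[0,0,0],[0,0,0],[0,0,0],[0,0,0],[0,0,0]],"claw":[0.35,0.3,0.25,0.22,0.2,0.18,0.16,0.12,0.1,0.05]}' 15; python3 -m pendant '{"slide":[[0,0,0],[0,0,-0.01],[0,0,-0.04],[0,0,-0.08],[0,0,-0.1],[0,0,-0.12],[0,0,-0.12],[0,0,-0.12],[0,0,-0.12],[0,0,-0.12]],"dr":[[0,0,0],[0,0,0],[0,0,0],[0,0,0],[0,0,0],[0,0,0],[0,0,0],[0,0,0],[0,0,0],[0,0,0]],"claw":[0.0,0,0,0,0,0,0,0,0,0]}' 20; python3 go.py .5383 -.2871 .26 -8.8
```

```text
clock: 46.65
position: [0.442, -0.0759, 0.0158]
ee_rot: [2.382, 2.049, 0.0]
force: [0.0, -0.2, -0.3]
width: 0.145
gripper_force: 15.0
clock: 47.65
position: [0.4413, -0.0755, 0.2673]
ee_rot: [2.381, 2.049, 0.001]
force: [0.3, -0.6, -0.8]
width: 0.146
gripper_force: 20.0
clk 47.6 pos [ 0.4413 -0.0755  0.2673] yaw -8.6 zaxis [ 0.001 -0.    -1.   ] j7 -0.21 w 0.146 F [ 0.3 -0.6 -0.8]
turn units about z 0.035 slide units [-0.6477  0.4275  0.0245]
```

```bash
python3 -m pendant '{"slide":[[-0.05,0.03,0],[-0.1,0.06,0],[-0.1,0.07,0],[-0.1,0.07,0],[-0.1,0.07,0],[-0.1,0.06,0],[-0.06,0.04,0],[-0.04,0.02,0.03],[0,0,0.04],[0,0,0.02]],"dr":[[0,0,0],[0,0,0],[0,0,0],[0,0,0],[0,0,0],[0,0,0],[0,0,0],[0,0,0],[0,0,0],[0,0,0]],"claw":[0,0,0,0,0,0,0,0,0,0]}' 20; python3 -m pendant '{"slide":[[0,0,0.02],[0,0,0.0],[0,0,0]],"dr":[[0,0,0],[0,0,0],[0,0,0]],"claw":[0,0,0]}' 20; python3 go.py .5383 -.2871 .20 -8.8
```

```text
clock: 48.65
position: [0.5362, -0.2862, 0.2358]
ee_rot: [-2.379, -2.048, 0.001]
force: [-0.4, -0.3, -0.7]
width: 0.141
gripper_force: 20.0
clock: 48.95
position: [0.5374, -0.2868, 0.2321]
ee_rot: [2.381, 2.05, 0.0]
force: [-0.3, 0.3, -0.2]
width: 0.146
gripper_force: 20.0
clk 49.0 pos [ 0.5374 -0.2868  0.2321] yaw -8.5 zaxis [ 0. -0. -1.] j7 0.06 w 0.146 F [-0.3  0.3 -0.2]
turn units about z 0.038 slide units [-0.0007  0.0031  0.107 ]
```

```bash
python3 -m pendant '{"slide":[[0,0.003,0.03],[0,0,0.03],[0,0,0.025],[0,0,0.015],[0,0,0.01],[0,0,0],[0,0,0]],"dr":[[0,0,0],[0,0,0],[0,0,0],[0,0,0],[0,0,0],[0,0,0],[0,0,0]],"claw":[0,0,0,0,0,0,0]}' 20; python3 -m pendant '{"slide":[[0,0,0.012],[0,0,0.01],[0,0,0.005],[0,0,0],[0,0,0]],"dr":[[0,0,0],[0,0,0],[0,0,0],[0,0,0],[0,0,0]],"claw":[0,0,0,0,0]}' 20;  python3 go.py .5383 -.2871 .188 -8.8
```

```text
clock: 49.65
position: [0.5384, -0.2877, 0.199]
ee_rot: [2.382, 2.049, 0.0]
force: [-0.0, 0.0, 0.0]
width: 0.143
gripper_force: 20.0
clock: 50.15
position: [0.5383, -0.2877, 0.1908]
ee_rot: [2.382, 2.049, 0.0]
force: [-0.4, -0.5, -0.3]
width: 0.144
gripper_force: 20.0
clk 50.1 pos [ 0.5383 -0.2877  0.1908] yaw -8.6 zaxis [ 0. -0. -1.] j7 0.04 w 0.144 F [-0.4 -0.5 -0.3]
turn units about z 0.029 slide units [ 0.002  -0.0003  0.0092]
```

```bash
python3 -m pendant '{"slide":[[0,0,0.005],[0,0,0],[0,0,0]],"dr":[[0,0,0],[0,0,0],[0,0,0]],"claw":[0,0,0]}' 20;  python3 -m pendant '{"slide":[[0,0,0.004],[0,0,0],[0,0,0]],"dr":[[0,0,0],[0,0,0],[0,0,0]],"claw":[0,0,0]}' 20
```

```text
clock: 50.45
position: [0.5383, -0.2877, 0.1892]
ee_rot: [2.382, 2.049, -0.0]
force: [1.0, 0.0, -0.6]
width: 0.145
gripper_force: 20.0
clock: 50.75
position: [0.5383, -0.2877, 0.188]
ee_rot: [-2.382, -2.049, 0.0]
force: [0.1, -0.0, 1.2]
width: 0.147
gripper_force: 20.0
```

```bash
python3 -m pendant '{"slide":[[0,0,0.003],[0,0,0],[0,0,0]],"dr":[[0,0,0],[0,0,0],[0,0,0]],"claw":[0,0,0]}' 20; python3 -m pendant '{"slide":[[0,0,-0.003],[0,0,0],[0,0,0],[0,0,0],[0,0,0],[0,0,-0.02],[0,0,-0.06],[0,0,-0.1],[0,0,-0.1],[0,0,-0.03]],"dr":[[0,0,0],[0,0,0],[0,0,0],[0,0,0],[0,0,0],[0,0,0],[0,0,0],[0,0,0],[0,0,0],[0,0,0]],"claw":[0,0.2,0.3,0.4,0.4,0.4,0.4,0.4,0.4,0.4]}' 15;python3 -m pendant '{"slide":[[0.1,0,-0.03],[0.12,0,0],[0.12,0,0],[0.12,0,0],[0.12,0,0],[0.12,0,0],[0.12,0,0],[0.1,0,0],[0,0,0],[0,0,0]],"dr":[[0,0,0],[0,0,0],[0,0,0],[0,0,0],[0,0,0],[0,0,0],[0,0,0],[0,0,0],[0,0,0],[0,0,0]],"claw":[0.4,0.4,0.4,0.4,0.4,0.4,0.4,0.4,0.4,0.4]}' 15
python3 - <<'E'
from h import *
s=arm.get_image("scene")[:,:,::-1].copy();t=arm.get_image("top")[:,:,::-1].copy()
crop(s,10,85,145,115,4,"pics/a.png");crop(t,335,140,110,95,3,"pics/b2.png")
m=np.zeros((600,800,3),np.uint8);A=cv2.imread("pics/a.png");B=cv2.imread("pics/b2.png")
m[:460,:580]=A;m[315:,470:]=B;cv2.imwrite("pics/g.png",m)
E
```

```text
clock: 51.05
position: [0.5384, -0.2877, 0.1878]
ee_rot: [2.381, 2.048, 0.0]
force: [-2.0, 0.9, 5.4]
width: 0.145
gripper_force: 20.0
clock: 52.05
position: [0.5398, -0.2879, 0.2849]
ee_rot: [2.378, 2.046, 0.004]
force: [-0.1, -0.1, 0.9]
width: 0.398
gripper_force: 0.0
clock: 53.05
position: [0.5794, -0.0143, 0.2898]
ee_rot: [-2.38, -2.051, 0.001]
force: [0.6, 0.1, 0.1]
width: 0.399
gripper_force: 0.0
```

View pics/g.png

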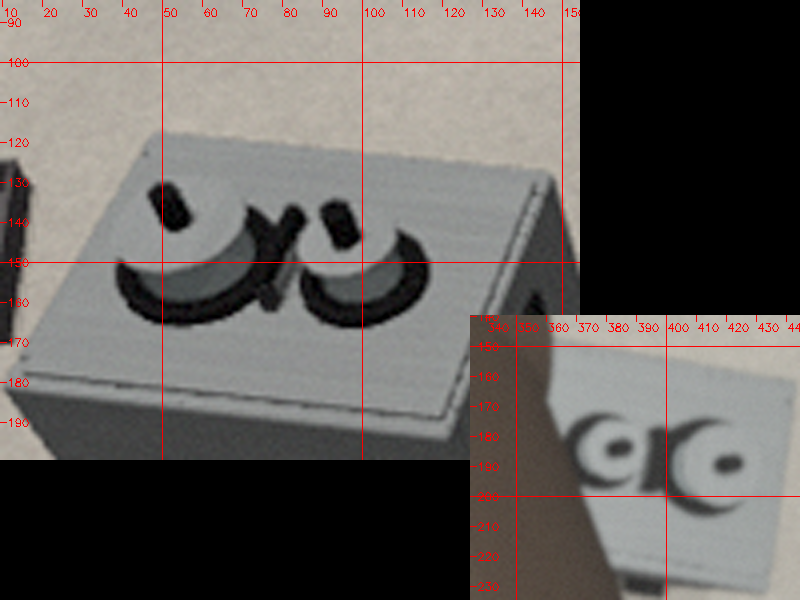

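The picture shows the cover seated, both rings resting on it (around pixels 55,155 and 101,155), and both lids lying flat with their knobs up at 52,136 and 95,141. The arm is clear.

```bash
python3 -c "
from cell import arm; print(arm.sign_off())"
```

```text
the job is handed in; nothing more can be done
None
```

The job is handed in at about 53 s of the 141 s: the last picture shows the cover seated, both beakers hanging in their own holes and each closed with its own lid; the sign-off returned no verdict, and I did not re-image the jar, spool and board at the end.

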